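# Park the carton sealer, fill the display row and pack the half-size cartons

## Robot

A 6-joint arm with a two-finger parallel gripper is mounted at the origin on the work surface. World frame = base frame: x ahead of the robot, y to its left, z up, the work surface at z = 0. Lengths are in m, angles in degrees, forces in N, time in s.
With the tool pointing down it reaches from about 0.375 to 0.9 m from the base axis. Payload 3.1 kg.
Tool frame: the origin (TCP) lies at the very end of the fingers, on their centre line; the grasp point (between the pads) lies 19 mm behind it (bot.hold_point_z is the z of the grasp point in the tool frame, in m); z points along the fingers, y is the direction in which the jaws open and shut (so a half turn about z gives the same grasp; the last joint's range is limited). The gripper opens to 87 mm and grips with 3 to 60 N. Pads are 19 mm wide; open, the fingers measure 117 mm over their backs; the gripper's body (75 mm by 190 mm) begins 51 mm behind the grasp point.
Start: joints at [65.976, 30.224, 82.088, -0, 67.689, -10.227], TCP at [0.149, 0.607, 0.223] pointing down, gripper open.
Joint ranges: [-176.69, 176.69], [-43.24, 126.21], [12.49, 139.97], [-82, 262], [0, 151.66], [-163.58, 163.58]. Speed limits (degrees/s): [159.86, 159.86, 180, 180, 180, 180].

## Interface

Orientations are given as a 3x3 rotation matrix whose columns are the frame's x, y, z axes.
In Python, from rig import bot gives the robot as it stands.
- The arm moves only by the tool servo_tool, never from a script. Its argument "increments" is a list of rows, each a list of 3 entries, a list of its own where there are three numbers: the closure, from 0 (fully open) to 1 (shut), then the shift along the tool's x, y, z in mm, then the turn about the tool's z in degrees. In form: [[claw, [x, y, z], turn], ...]. A call has 1 to 5 rows; each row shifts and turns the commanded pose from where the row before left it, along the tool's axes as they then stand; what a row does not reach is not made up. A row lasts 1/8 s, in which the tool goes at most 62.5 mm and 10.7 degrees, less where a joint would pass 70% of its speed; a pose out of reach is approached as far as the arm can. A call with a gripper value outside its range is refused whole. The fingers move at their own pace and stop on an object; the grip force is fixed at half the most. Time passes only in rows, so rows that do not move let the fingers close. It gives the time, the measured TCP pose, the force and the opening at its end, in the units of the state.
- bot.read_state(): the state, without advancing time (a new reading comes with each control period).
- bot.capture(name): name is "scene" or "side" or "wrist"; returns (picture, depth): 384x512x3 uint8, blue, green, red; 384x512 float32, m along the optical axis (not along the pixel's ray), 0 where there is no reading.
- bot.camera_info(name): a dict with "K" (3x3 intrinsics, pixels), "R" (3x3) and "t" (3): a world point X has camera coordinates R X + t; the wrist camera has in their place "mount" (4x4, takes a point from camera to tool coordinates, whose origin is the TCP and whose axes are the flange's). Camera axes: x right, y down, z forward; pixel columns grow to the right and rows downward; lengths in m; the calibration is good to about 2 mm. A picture is of the moment at which its call begins: read the wrist's pose just before it. camera_info takes no time and is no camera call.
- bot.hand_in(): hands the job in, once; it reports no verdict.
Trained networks look in the newest picture that a camera, given by its name, has taken for a name from the list of things; names that differ only in an ending like _2 or _b are one class to them, and where a whole thing is asked for, a point or a joint stands for the part that bears it (a point fixed in the world has none). Each returns a list of dicts, best first, with "p" (0 to 1); they miss things now and then, are a little off and sometimes report something else, mostly with a low value. They report only what shows in the picture. A call takes as long as a camera call. They do not tell look-alikes from the thing itself.
- bot.find_in(camera, thing): "bbox" ([left, top, right, bottom] in pixels, round what is visible of it).
- bot.trace(camera, thing): "region" (384x512 bool, what is visible of it) and "bbox" ([left, top, right, bottom] in pixels, round what is visible of it).
The state is a dict: "time_s": time; "joint_positions": joint angles; "qvel": joint speeds; "tau": joint torques, N m; "position": TCP position; "tcp_rot": TCP orientation; "force": force on the tool from outside, world axes, zero at the start; "moment": the same for the moment, N m; "opening": opening from 0.0 (shut) to 1.0 (fully open).
Only numpy, scipy, OpenCV 4.12 (cv2) and the standard library are available. Lean on these libraries where they do the work, as an engineer would, in place of code of your own. Each camera call takes 0.05 s, during which the arm holds its last target.

## Task

First park the carton sealer: turn its dial until the pointer stands at the index mark, and leave it there. Then empty its catch tray: slide the two full-size cartons into the display rack, one into each of the two narrow gaps between the three cartons already standing there, pushing them apart, so that all five stand upright on the rack's floor in one row with their seams across the row; and stand every half-size carton upright in the tote. Do not take out or knock over the display cartons, and do not disturb the other goods on the counter.

Things in the scene. Friction and masses are not known exactly. Their poses are not given: they have to be found in the camera images.
- dial (a joint): angle of the black rotary dial on top of the sealer's low base (the base is 95 mm high): 0 to 3.0 rad, growing clockwise seen from above; at 0 the pointer looks to the sealer's -x. Stays where left, turns with light friction (0.03 N m)
- dial_axis (a point): point on the dial's upright axis, in the middle of its grip, 26 mm above the base's top. The grip is a bar 50 mm long, 12 mm thick, 26 mm high (13 to 39 mm above the base's top), lying along the pointer's direction, on a disc 52 mm across
- dial_tip (a point): tip of the white pointer at the edge of the dial, 38 mm from its axis
- index_mark (a point): inner end of the single black index mark on the aluminium ring that lies around the dial; 40 mm from the dial's axis. Fixed during a run, its angle differs from run to run
- sealer: countertop carton sealer, fixed, with its steel catch tray. Origin at the counter under the centre of the tray; axes along the tray's sides. Tray 240 (x) by 246 (y) mm, floor 6 mm above the counter, walls 4 mm thick, 22 mm high. Its grey base stands on the +y side from y = 125 to 385 mm, 260 mm wide (x), 95 mm high; a white column, 200 mm above the counter, rises on that from y = 285 mm on
- rack: wooden display rack, fixed, origin under its centre; cartons stand in a row along its y. Outside 80 (x) by 314 (y) mm, inside 72 by 306 mm, floor 8 mm above the counter, front and back lips to 22 mm, end walls to 60 mm. The gaps between its three cartons are 15 to 40 mm, less than a carton; room to slide is at the row's ends
- tote: open grey delivery tote, fixed, 250 (x) by 170 (y) mm outside, walls 5 mm thick and 65 mm high, floor 5 mm above the counter; origin under its centre
- shown1: white gable-top card carton, brown band. 60 (x) by 50 (y) mm, origin at centre of underside. Roof 36 mm high falls to its +y and -y sides; ridge closed by an upright seam to pinch (along x, 60 long, 8 thick, 17 high). Full-size: walls 56 mm, top at 109 mm, 0.2 kg. On display, loose, number 1 of three along the rack's +y, seam along the rack's x; slides aside (friction 0.25) as one is wedged in
- shown2: white gable-top card carton, brown band. 60 (x) by 50 (y) mm, origin at centre of underside. Roof 36 mm high falls to its +y and -y sides; ridge closed by an upright seam to pinch (along x, 60 long, 8 thick, 17 high). Full-size: walls 56 mm, top at 109 mm, 0.2 kg. On display, loose, number 2 of three along the rack's +y, seam along the rack's x; slides aside (friction 0.25) as one is wedged in
- shown3: white gable-top card carton, brown band. 60 (x) by 50 (y) mm, origin at centre of underside. Roof 36 mm high falls to its +y and -y sides; ridge closed by an upright seam to pinch (along x, 60 long, 8 thick, 17 high). Full-size: walls 56 mm, top at 109 mm, 0.2 kg. On display, loose, number 3 of three along the rack's +y, seam along the rack's x; slides aside (friction 0.25) as one is wedged in
- tall1: white gable-top card carton, brown band. 60 (x) by 50 (y) mm, origin at centre of underside. Roof 36 mm high falls to its +y and -y sides; ridge closed by an upright seam to pinch (along x, 60 long, 8 thick, 17 high). Full-size: walls 56 mm, top at 109 mm, 0.2 kg. New, stands in the catch tray at first
- tall2: white gable-top card carton, brown band. 60 (x) by 50 (y) mm, origin at centre of underside. Roof 36 mm high falls to its +y and -y sides; ridge closed by an upright seam to pinch (along x, 60 long, 8 thick, 17 high). Full-size: walls 56 mm, top at 109 mm, 0.2 kg. New, stands in the catch tray at first
- half1: white gable-top card carton, brown band. 60 (x) by 50 (y) mm, origin at centre of underside. Roof 36 mm high falls to its +y and -y sides; ridge closed by an upright seam to pinch (along x, 60 long, 8 thick, 17 high). Half-size: walls 26 mm, top at 79 mm, 0.1 kg. In the catch tray at first; two to four of the four are present
- half2: white gable-top card carton, brown band. 60 (x) by 50 (y) mm, origin at centre of underside. Roof 36 mm high falls to its +y and -y sides; ridge closed by an upright seam to pinch (along x, 60 long, 8 thick, 17 high). Half-size: walls 26 mm, top at 79 mm, 0.1 kg. In the catch tray at first; two to four of the four are present
- half3: white gable-top card carton, brown band. 60 (x) by 50 (y) mm, origin at centre of underside. Roof 36 mm high falls to its +y and -y sides; ridge closed by an upright seam to pinch (along x, 60 long, 8 thick, 17 high). Half-size: walls 26 mm, top at 79 mm, 0.1 kg. In the catch tray at first; two to four of the four are present
- half4: white gable-top card carton, brown band. 60 (x) by 50 (y) mm, origin at centre of underside. Roof 36 mm high falls to its +y and -y sides; ridge closed by an upright seam to pinch (along x, 60 long, 8 thick, 17 high). Half-size: walls 26 mm, top at 79 mm, 0.1 kg. In the catch tray at first; two to four of the four are present
- can: steel food can, 56 mm across, 80 mm tall, bystander; origin at the centre of its underside
- jar: squat amber jar, 66 mm across, 85 mm tall, bystander; origin at the centre of its underside
- sauce: green glass sauce bottle, 54 mm across, 170 mm tall, bystander; origin at the centre of its underside
- candle: yellow pillar candle, 60 mm across, 110 mm tall, bystander; origin at the centre of its underside
- salt: small white ceramic salt pot, 48 mm across, 75 mm tall, bystander; origin at the centre of its underside
There are look-alikes about, which are no part of the job. Leave any purple look-alike of the tall2 alone. Leave any purple look-alike of the half2 alone.

How it is judged:
By the outcome, as a careful person would: the job done as asked, in the order asked, and still so for the second after the job is handed in, with the robot touching nothing.
Of half1, half2, half3, half4 only 2 to 4 are there at a start; the rules pass over those that are not, and their reading is None.
At some moment in a run one of half1, half2, half3, half4 may be knocked a few centimetres aside while the robot is not near it.
It also fails if it takes over 210 s, if anything falls off the work surface, if the arm or the gripper's body presses on something with over 40 N, if the wrist force passes 120 N, or if a joint passes its speed limit or range.

## Working session

There is one attempt and no reset: what is moved stays moved. The work goes in short steps, Python scripts to look and compute and a tool call to move; the robot and the scene stay as the last step left them, time stands still between calls to the robot, and variables do not carry over. Pictures are saved under pics/ and viewed, and the job is handed in when it is done.

Besides the shell and the picture viewer there is one more tool, called after "Request:" in YAML: its name, and indented under it one key for each argument. servo_tool: Moves the arm, as the interface text tells. Its arguments: {"type":"object","properties":{"increments":{"type":"array","items":{"type":"array"}}},"required":["increments"]}

```bash
ls; mkdir -p pics
python3 - <<'E'
from rig import bot
import cv2
s=bot.read_state(); print(s)
for n in ("scene","side","wrist"):
    im,d=bot.capture(n); cv2.imwrite(f"pics/{n}0.png",im)
    ci=bot.camera_info(n); print(n,{k:v.round(3).tolist() if hasattr(v,'round') else v for k,v in ci.items()})
E
```

```text
pics
{'time_s': 0.0, 'joint_positions': array([ 6.59774862e+01,  3.02790291e+01,  8.21563643e+01, -4.50306406e-04,
        6.76872257e+01, -1.02245284e+01]), 'qvel': array([ 0.01388862,  0.03043219,  0.08315303,  0.06993704,  0.02043103,
       -0.0248194 ]), 'tau': array([-3.54857693e-04, -4.40049827e+01, -1.76586592e+01,  6.34166342e-02,
        5.82642120e-02, -1.68457891e-04]), 'position': array([0.14870718, 0.60630668, 0.22157106]), 'tcp_rot': array([[-9.71143219e-01,  2.38495493e-01, -8.64585952e-04],
       [ 2.38496769e-01,  9.71141318e-01, -1.95770043e-03],
       [ 3.72732411e-04, -2.10740845e-03, -9.99997710e-01]]), 'force': array([-0.26149226,  0.1492749 ,  0.3981564 ]), 'moment': array([-0.03863602, -0.0221877 , -0.02732937]), 'opening': 1.001490688708836}
scene {'K': [[355.372, 0.0, 254.243], [0.0, 355.372, 186.373], [0.0, 0.0, 1.0]], 'R': [[-0.555, 0.832, 0.001], [0.453, 0.304, -0.838], [-0.698, -0.465, -0.545]], 't': [0.278, -0.16, 1.436]}
side {'K': [[376.435, 0.0, 253.944], [0.0, 376.435, 192.346], [0.0, 0.0, 1.0]], 'R': [[0.95, -0.311, -0.011], [-0.217, -0.637, -0.739], [0.223, 0.705, -0.673]], 't': [-0.508, 0.194, 1.154]}
wrist {'K': [[323.833, 0.0, 260.209], [0.0, 323.833, 191.242], [0.0, 0.0, 1.0]], 'mount': [[-0.0, -0.97, -0.243, 0.066], [1.0, 0.0, -0.0, -0.001], [0.0, -0.243, 0.97, -0.163], [0.0, 0.0, 0.0, 1.0]]}
```

View pics/scene0.png

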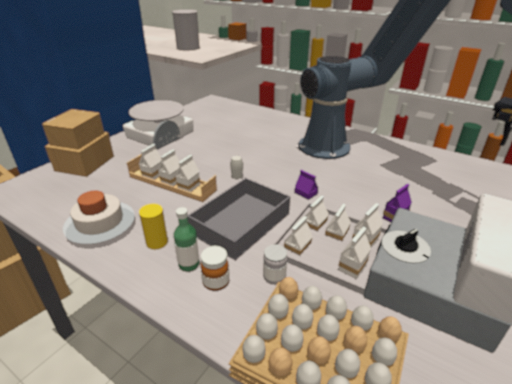

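View pics/side0.png

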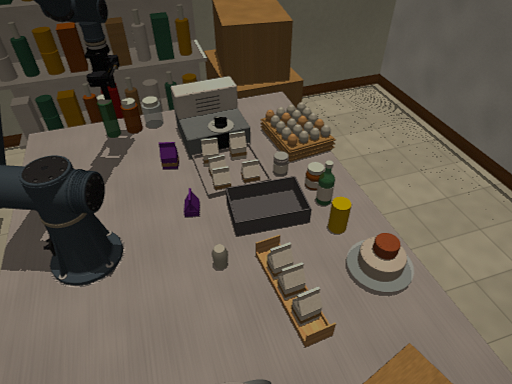

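View pics/wrist0.png

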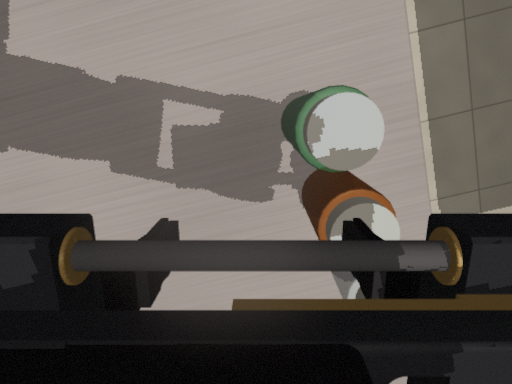

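```bash
cat > h.py <<'E'
import numpy as np, cv2
from rig import bot
def cloud(n):
    s=bot.read_state()
    im,d=bot.capture(n); ci=bot.camera_info(n); K=ci["K"]
    v,u=np.mgrid[:384,:512]
    P=np.stack([(u-K[0,2])/K[0,0]*d,(v-K[1,2])/K[1,1]*d,d],-1)
    if "R" in ci: W=(P-ci["t"])@ci["R"]
    else:
        M=ci["mount"]; T=P@M[:3,:3].T+M[:3,3]; W=T@s["tcp_rot"].T+s["position"]
    W[d<=0]=np.nan
    return im,d,W
def topdown(Ws,ims,x0,x1,y0,y1,res=0.0015,zmax=0.4):
    # image: col ~ -y? use col = x, row = -y
    w=int((x1-x0)/res);h=int((y1-y0)/res)
    Z=np.full((h,w),-1.);C=np.zeros((h,w,3),np.uint8)
    for W,im in zip(Ws,ims):
        p=W.reshape(-1,3);c=im.reshape(-1,3)
        ok=np.isfinite(p).all(1)&(p[:,2]<zmax)&(p[:,2]>-0.02);p=p[ok];c=c[ok]
        o=np.argsort(p[:,2]);p=p[o];c=c[o]
        a=((p[:,0]-x0)/res).astype(int);b=((y1-p[:,1])/res).astype(int)
        k=(a>=0)&(a<w)&(b>=0)&(b<h)
        for ai,bi,pi,ci in zip(a[k],b[k],p[k],c[k]):
            if pi[2]>Z[bi,ai]: Z[bi,ai]=pi[2];C[bi,ai]=ci
    return Z,C
E
python3 - <<'E'
from h import *
i1,d1,W1=cloud("scene"); i2,d2,W2=cloud("side")
np.savez("c0.npz",i1=i1,W1=W1,i2=i2,W2=W2,d1=d1,d2=d2)
Z,C=topdown([W1,W2],[i1,i2],-0.4,0.9,0.0,1.0,0.002)
C=cv2.dilate(C,np.ones((2,2)))
for k in range(0,13): cv2.line(C,(k*50,0),(k*50,5),(0,255,255),1); cv2.putText(C,f"{-0.4+k*.1:.1f}",(k*50,14),0,.35,(0,255,255),1)
for k in range(0,10): cv2.putText(C,f"{1-k*.1:.1f}",(0,k*50+4),0,.35,(0,255,255),1)
cv2.imwrite("pics/top0.png",C)
print(-bot.camera_info("scene")["R"].T@bot.camera_info("scene")["t"],-bot.camera_info("side")["R"].T@bot.camera_info("side")["t"])
for t in ["sealer","rack","tote","tall1","half1","shown1","can","jar","sauce","candle","salt","dial_axis"]:
    for c,W in (("scene",W1),("side",W2)):
        r=bot.trace(c,t)
        for x in r:
            if x["p"]<.3: continue
            P=W[x["region"]];P=P[np.isfinite(P).all(1)]
            print(t,c,round(x["p"],2),np.round(x["bbox"]),np.median(P,0).round(3),P.max(0).round(3),P.min(0).round(3))
E
```

```text
[1.22813379 0.48480429 0.64857641] [ 0.26743845 -0.84824136  0.91504937]
sealer side 0.96 [172.  81. 274. 198.] [0.504 0.475 0.095] [0.781 1.589 0.204] [ 0.375  0.083 -0.256]
rack scene 0.78 [126. 154. 215. 202.] [ 0.566 -0.255  0.017] [ 0.593 -0.15   0.067] [ 0.443 -0.498 -0.003]
rack scene 0.5 [230. 159. 246. 177.] [ 0.392 -0.144  0.048] [ 0.403 -0.131  0.077] [ 0.368 -0.166  0.006]
rack side 0.86 [255. 236. 335. 349.] [ 0.519 -0.399  0.015] [ 0.597 -0.108  0.119] [ 0.484 -0.475 -0.006]
rack side 0.68 [265. 244. 291. 279.] [ 0.522 -0.252  0.075] [ 0.598 -0.144  0.12 ] [ 0.499 -0.314 -0.002]
tote scene 0.95 [188. 178. 294. 262.] [0.582 0.002 0.023] [0.771 0.103 0.086] [ 0.366 -0.139 -0.003]
tote side 0.92 [223. 178. 312. 238.] [0.583 0.019 0.017] [0.739 0.163 0.069] [ 0.449 -0.092 -0.003]
tall1 scene 0.98 [381. 184. 410. 222.] [0.333 0.369 0.064] [0.395 0.401 0.111] [ 0.212  0.332 -0.   ]
tall1 scene 0.88 [352. 204. 383. 246.] [0.482 0.341 0.071] [0.583 0.361 0.116] [ 0.345  0.295 -0.001]
tall1 scene 0.86 [339. 228. 371. 278.] [0.602 0.345 0.062] [0.611 0.367 0.116] [0.491 0.31  0.0
[... 2894 characters left out ...]
5.] [ 0.76  -0.155  0.08 ] [ 0.799 -0.11   0.114] [ 0.742 -0.168 -0.002]
salt scene 0.79 [231. 155. 246. 181.] [ 0.391 -0.146  0.046] [ 0.403 -0.131  0.077] [ 0.343 -0.212 -0.003]
salt scene 0.37 [173. 208. 200. 272.] [0.799 0.007 0.083] [0.815 0.023 0.171] [ 0.658 -0.175 -0.003]
salt side 0.61 [212. 243. 228. 270.] [ 0.374 -0.173  0.056] [ 0.406 -0.085  0.079] [ 0.353 -0.186 -0.003]
salt side 0.47 [292. 286. 321. 326.] [ 0.539 -0.41   0.072] [ 0.577 -0.38   0.12 ] [ 0.513 -0.424  0.01 ]
dial_axis scene 0.75 [397. 227. 415. 255.] [0.547 0.439 0.11 ] [0.564 0.46  0.136] [0.477 0.412 0.095]
dial_axis scene 0.5 [173. 209. 198. 273.] [0.799 0.007 0.085] [0.815 0.023 0.171] [ 0.686 -0.14  -0.002]
```

View pics/top0.png

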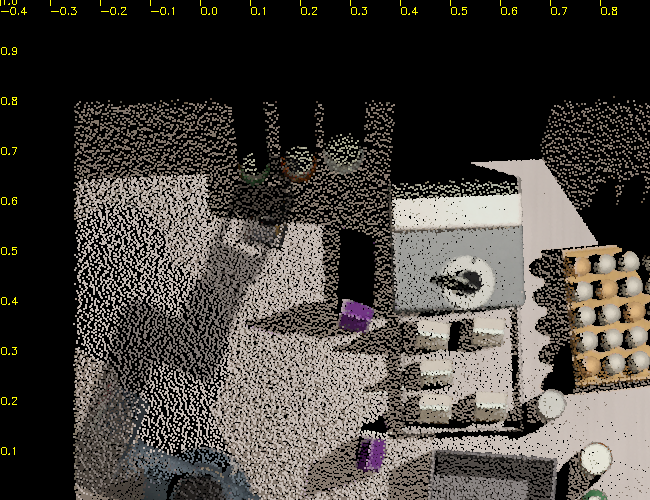

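Run:
```python
from h import *
c=np.load("c0.npz"); 
def seam(name,cx,cy,top,purple=False):
    for k in "12":
        W=c["W"+k].reshape(-1,3)
        m=(abs(W[:,0]-cx)<.05)&(abs(W[:,1]-cy)<.032)&(W[:,2]>top-.013)&(W[:,2]<top+.01)
        P=W[m]
        if len(P)<8: print(name,k,"few",len(P));continue
        r=cv2.minAreaRect((P[:,:2]*1000).astype(np.float32))
        print(name,k,len(P),"ctr",np.round(r[0],1),"sz",np.round(r[1],1),"ang",round(r[2],1),"z",P[:,2].max().round(4))
seam("tallA",.46,.34,.115);seam("tallB",.57,.34,.115)
seam("halfA",.47,.26,.085);seam("halfB",.47,.19,.085);seam("halfC",.58,.19,.085)
seam("s1",.54,-.395,.117);seam("s2",.54,-.32,.117);seam("s3",.54,-.24,.117)
# dial
for k in "12":
    W=c["W"+k].reshape(-1,3)
    m=(abs(W[:,0]-.52)<.07)&(abs(W[:,1]-.445)<.07)&(W[:,2]>.12)&(W[:,2]<.15); P=W[m]
    print("dial",k,len(P),cv2.minAreaRect((P[:,:2]*1000).astype(np.float32)),P[:,2].max())
i1=c["i1"];cv2.imwrite("pics/dialcrop.png",np.hstack([cv2.resize(i1[220:270,375:440],(650,500),interpolation=2)]))
i2=c["i2"];cv2.imwrite("pics/dialcrop2.png",cv2.resize(i2[105:150,190:250],(720,540),interpolation=2))
```

```text
tallA 1 87 ctr [465.  332.7] sz [ 8.  62.1] ang 82.4 z 0.1164
tallA 2 64 ctr [463.8 328.1] sz [14.1 57.5] ang 84.0 z 0.1179
tallB 1 102 ctr [577.3 339.2] sz [ 8.5 61.9] ang 85.1 z 0.1164
tallB 2 58 ctr [575.2 335. ] sz [14.8 59.7] ang 84.1 z 0.118
halfA 1 70 ctr [472.4 256.3] sz [61.1  8.3] ang 2.6 z 0.0873
halfA 2 63 ctr [469.5 250.8] sz [56.3 13.3] ang 6.6 z 0.089
halfB 1 76 ctr [469.9 187.3] sz [ 9.4 61. ] ang 85.5 z 0.0863
halfB 2 69 ctr [468.5 181.4] sz [13.2 58.1] ang 85.1 z 0.0888
halfC 1 99 ctr [582.6 190.5] sz [10.  59.3] ang 87.7 z 0.0864
halfC 2 67 ctr [579.7 186.9] sz [14.2 59.3] ang 88.9 z 0.0878
s1 1 68 ctr [ 546.4 -391.4] sz [62.5 11.1] ang 8.0 z 0.1175
s1 2 124 ctr [ 546.1 -396.5] sz [60.2  9.6] ang 7.1 z 0.1198
s2 1 70 ctr [ 537.6 -309.2] sz [63.8 10.2] ang 3.4 z 0.117
s2 2 115 ctr [ 536.  -314.4] sz [59.   9.6] ang 4.2 z 0.12
s3 1 72 ctr [ 531.4 -237.5] sz [63.5  9.4] ang 3.9 z 0.1183
s3 2 106 ctr [ 530.9 -242.1] sz [60.6  9.1] ang 5.0 z 0.1203
dial 1 149 ((537.0194702148438, 436.5256042480469), (13.31276798248291, 51.324859619140625), 64.5838623046875) 0.13635098726564704
dial 2 54 ((533.9909057617188, 431.2781677246094), (16.98447036743164, 45.4570198059082), 67.12457275390625) 0.13706582272717854
```

View pics/dialcrop.png

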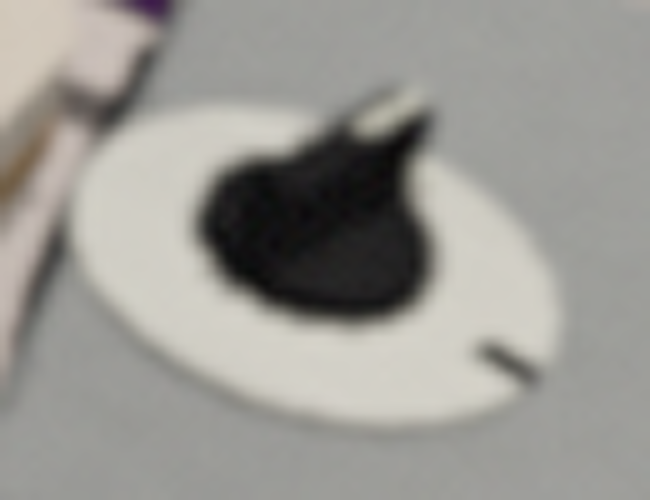

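View pics/dialcrop2.png

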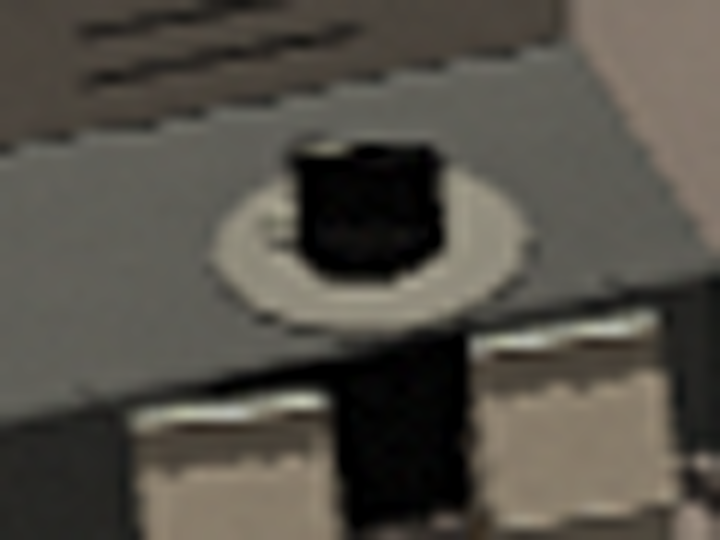

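Run:
```python
from h import *
c=np.load("c0.npz")
def ray(cam,u,v,z):
    ci=bot.camera_info(cam);K=ci["K"];C=-ci["R"].T@ci["t"]
    d=ci["R"].T@np.array([(u-K[0,2])/K[0,0],(v-K[1,2])/K[1,1],1]);return C+d*(z-C[2])/d[2]
print("mark in/out",ray("scene",375+48.2,220+34.7,.096),ray("scene",375+53.8,220+38,.096))
for z in (.108,.134):print("tip",z,ray("scene",375+42,220+9.2,z))
# ring ellipse centre crop: extents
for p in [(7,19.8),(56,32),(22,10.2),(41,42.5)]: print(ray("scene",375+p[0],220+p[1],.096))
# base top edges & column
W=np.vstack([c["W1"].reshape(-1,3),c["W2"].reshape(-1,3)])
m=(abs(W[:,2]-.095)<.004)&(W[:,0]>.33)&(W[:,0]<.7)&(W[:,1]>.36)&(W[:,1]<.6);P=W[m]
print(cv2.minAreaRect((P[:,:2]*1000).astype(np.float32)))
for k in "12":
  W=c["W"+k].reshape(-1,3);m=(abs(W[:,2]-.095)<.004)&(W[:,0]>.33)&(W[:,0]<.7)&(W[:,1]>.36)&(W[:,1]<.6);P=W[m]
  for x in np.arange(.40,.66,.03):
    q=P[abs(P[:,0]-x)<.006]; print(k,x.round(2),q[:,1].min().round(4),q[:,1].max().round(4)) if len(q) else 0
```

```text
mark in/out [0.54361613 0.47610848 0.096     ] [0.54754672 0.48853384 0.096     ]
tip 0.108 [0.47702747 0.44512273 0.108     ]
tip 0.134 [0.51315329 0.44703128 0.134     ]
[0.54527272 0.38575039 0.096     ]
[0.52501233 0.4886277  0.096     ]
[0.49095288 0.40521847 0.096     ]
[0.57719379 0.46855766 0.096     ]
((486.279296875, 484.1431884765625), (320.2162780761719, 233.5837860107422), 2.1995716094970703)
1 0.4 0.3833 0.5422
1 0.43 0.3851 0.543
1 0.46 0.3845 0.5437
1 0.49 0.3862 0.545
1 0.52 0.3878 0.5461
1 0.55 0.3863 0.547
1 0.58 0.3902 0.5483
1 0.61 0.3903 0.5491
1 0.64 0.3907 0.5995
2 0.4 0.375 0.5429
2 0.43 0.3777 0.5427
2 0.46 0.3771 0.545
2 0.49 0.3762 0.5471
2 0.52 0.3762 0.5452
2 0.55 0.3827 0.5483
2 0.58 0.3811 0.5506
2 0.61 0.3817 0.5557
2 0.64 0.3853 0.5495
```

```bash
cat > go.py <<'E'
import sys
from h import *
# go.py x y z yangle -> increments in tool frame (mm, deg) from the measured pose
s=bot.read_state();R=s["tcp_rot"];p=s["position"]
ang=np.degrees(np.arctan2(R[1,1],R[0,1]))
print("t",round(s["time_s"],2),"pos",p.round(4),"yang",ang.round(2),"open",round(s["opening"],3),"F",s["force"].round(1),"q",s["joint_positions"].round(0))
if len(sys.argv)>3:
    t=np.array(list(map(float,sys.argv[1:4]))); d=R.T@(t-p)*1000
    print("tool shift",d.round(1)," turn",round(ang-float(sys.argv[4]),1) if len(sys.argv)>4 else "")
E
python3 go.py .56 .422 .22 65
```

```text
t 1.45 pos [0.149  0.607  0.2226] yang 76.2 open 1.004 F [ 0.  -0.3 -0.7] q [ 66.  30.  82.   0.  68. -10.]
tool shift [-443.2  -81.6    2.6]  turn 11.2
```

Request:
servo_tool:
  increments:
    - [0.3,[-55,-10,0],0]
    - [0.3,[-55,-10,0],0]
    - [0.3,[-55,-10,0],0]
    - [0.3,[-55,-10,0],0]
    - [0.3,[-55,-10,0],0]

```text
time_s: 2.08
position: [0.4057, 0.492, 0.2227]
tcp_rot: [[-0.971, 0.238, 0.0], [0.238, 0.971, 0.0], [-0.0, 0.0, -1.0]]
force: [1.3, 0.8, 0.4]
opening: 0.704
```

Request:
servo_tool:
  increments:
    - [0.3,[-55,-10,0],0]
    - [0.3,[-55,-10,0],0]
    - [0.3,[-55,-10,0],0]
    - [0.3,[0,0,0],8]
    - [0.3,[0,0,0],3.2]

```text
time_s: 2.7
position: [0.5582, 0.4234, 0.2221]
tcp_rot: [[-0.904, 0.427, -0.001], [0.427, 0.904, -0.0], [0.0, -0.0, -1.0]]
force: [0.0, -0.5, 0.6]
opening: 0.698
```

```bash
python3 go.py .56 .422 .22 65
python3 - <<'E'
from h import *
im,d,W=cloud("wrist");np.savez("w1.npz",im=im,W=W,d=d);cv2.imwrite("pics/w1.png",im)
E
```

```text
t 2.7 pos [0.5582 0.4234 0.2221] yang 64.75 open 0.698 F [ 0.  -0.5  0.6] q [ 28.  36.  70.   0.  74. -37.]
tool shift [-2.2 -0.5  2.1]  turn -0.2
```

View pics/w1.png

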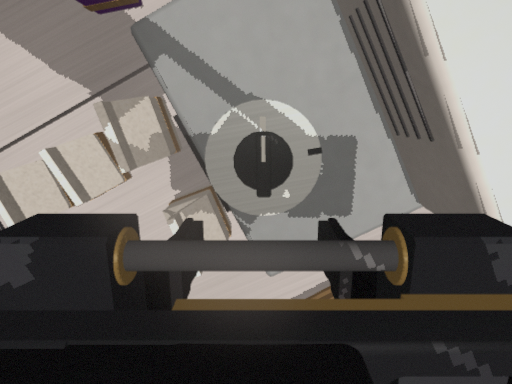

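```bash
cat >> h.py <<'E'
def wray(u,v,z,s,ci=None):
    ci=ci or bot.camera_info("wrist");K=ci["K"];M=ci["mount"]
    R=s["tcp_rot"]@M[:3,:3];C=s["tcp_rot"]@M[:3,3]+s["position"]
    d=R@np.array([(u-K[0,2])/K[0,0],(v-K[1,2])/K[1,1],1]);return C+d*(z-C[2])/d[2]
E
python3 - <<'E'
from h import *
d=np.load("w1.npz");im=d["im"];s=bot.read_state()
hsv=cv2.cvtColor(im,cv2.COLOR_BGR2HSV)
cv2.imwrite("pics/w1c.png",cv2.resize(im[90:230,190:340],(750,700)[0:2],interpolation=2)[:600])
for p in [(205,157),(321,157),(263,99),(263,216)]: print(wray(*p,.096,s).round(4))
print("tip",wray(263,117,.108,s),"mark",wray(306,152,.096,s),wray(322,150,.096,s))
W=d["W"].reshape(-1,3);m=(W[:,2]>.128)&(W[:,2]<.145)&(abs(W[:,0]-.53)<.05)&(abs(W[:,1]-.435)<.05)
m&=np.repeat(np.arange(384),512)<210
print(cv2.minAreaRect((W[m][:,:2]*1000).astype(np.float32)),np.median(W[m][:,2]))
E
```

```text
[0.5138 0.3884 0.096 ]
[0.5581 0.4824 0.096 ]
[0.4907 0.4566 0.096 ]
[0.5863 0.4118 0.096 ]
tip [0.50410201 0.45022312 0.108     ] mark [0.54828299 0.47197882 0.096     ] [0.55272255 0.48557451 0.096     ]
((538.4326171875, 434.0467834472656), (11.948663711547852, 50.25886154174805), 65.60120391845703) 0.13444765681769405
```

View pics/w1c.png

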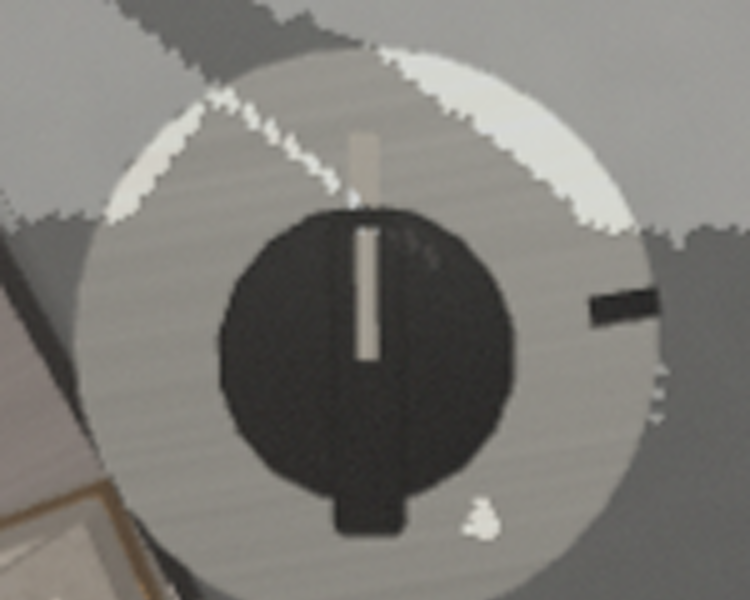

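```bash
python3 go.py .538 .434 .114 64.75
```

```text
t 2.75 pos [0.5578 0.4237 0.2222] yang 64.75 open 0.698 F [-0.6  0.3  0.6] q [ 28.  36.  70.   0.  74. -37.]
tool shift [ 22.2   0.9 108.2]  turn 0.0
```

Request:
servo_tool:
  increments:
    - [0.4,[22,1,0],0.0]
    - [0.4,[0,0,35],0]
    - [0.4,[0,0,35],0]
    - [0.4,[0,0,33],0]
    - [0.4,[0,0,4],0]

```text
time_s: 3.38
position: [0.5342, 0.4344, 0.1129]
tcp_rot: [[-0.907, 0.421, -0.006], [0.421, 0.907, -0.003], [0.004, -0.005, -1.0]]
force: [0.7, -1.1, -0.2]
opening: 0.6
```

```bash
python3 go.py .538 .434 .114 64.75
```

```text
t 3.38 pos [0.5342 0.4344 0.1129] yang 65.12 open 0.6 F [ 0.7 -1.1 -0.2] q [ 30.  42.  77.   0.  61. -35.]
tool shift [-3.6  1.3 -1.1]  turn 0.4
```

Request:
servo_tool:
  increments:
    - [0.4,[-2,0,0],0.0]
    - [0.6,[0,0,0],0]
    - [1,[0,0,0],0]
    - [1,[0,0,0],0]
    - [1,[0,0,0],0]

```text
time_s: 4.0
position: [0.5397, 0.4337, 0.1159]
tcp_rot: [[-0.906, 0.423, 0.0], [0.423, 0.906, 0.0], [-0.0, 0.0, -1.0]]
force: [-0.5, 0.6, 0.3]
opening: 0.236
```

```bash
python3 go.py .538 .434 .114 64.75
```

```text
t 4.0 pos [0.5397 0.4337 0.1159] yang 65.0 open 0.236 F [-0.5  0.6  0.3] q [ 30.  42.  77.   0.  61. -35.]
tool shift [ 1.6 -0.4  1.9]  turn 0.2
```

Request:
servo_tool:
  increments:
    - [1,[1.5,-0.4,1],0.0]
    - [1,[0,0,0],0]
    - [1,[0,0,0],0]
    - [1,[0,0,0],0]

```text
time_s: 4.5
position: [0.5393, 0.4347, 0.1152]
tcp_rot: [[-0.906, 0.423, 0.003], [0.423, 0.906, 0.002], [-0.002, 0.003, -1.0]]
force: [4.0, 2.5, 1.6]
opening: 0.135
```

Gripped at 11.7 mm. Turning 80°.

Request:
servo_tool:
  increments:
    - [1,[0,0,0],8]
    - [1,[0,0,0],8]
    - [1,[0,0,0],8]
    - [1,[0,0,0],8]
    - [1,[0,0,0],8]

```text
time_s: 5.12
position: [0.5387, 0.434, 0.1152]
tcp_rot: [[-0.419, 0.908, 0.001], [0.908, 0.419, 0.0], [-0.0, 0.001, -1.0]]
force: [2.9, 0.5, 3.0]
opening: 0.13
```

Request:
servo_tool:
  increments:
    - [1,[0,0,0],8]
    - [1,[0,0,0],8]
    - [1,[0,0,0],8]
    - [1,[0,0,0],8]
    - [1,[0,0,0],8]

```text
time_s: 5.75
position: [0.5377, 0.4339, 0.1152]
tcp_rot: [[0.263, 0.965, -0.0], [0.965, -0.263, -0.0], [-0.0, -0.0, -1.0]]
force: [1.1, 0.3, 4.8]
opening: 0.131
```

Request:
servo_tool:
  increments:
    - [1,[0,0,0],0]
    - [1,[0,0,0],0]

```text
time_s: 6.0
position: [0.5377, 0.4339, 0.1151]
tcp_rot: [[0.256, 0.967, -0.0], [0.967, -0.256, -0.0], [-0.0, -0.0, -1.0]]
force: [0.4, 0.8, 5.0]
opening: 0.133
```

```bash
python3 go.py .538 .434 .115 -15
python3 - <<'E'
from h import *
im,d,W=cloud("wrist");cv2.imwrite("pics/w2.png",im)
i1,_,_=cloud("scene");cv2.imwrite("pics/s2.png",cv2.resize(i1[200:290,355:460],(735,630)[0:2],interpolation=2)[:600])
E
```

```text
t 6.0 pos [0.5377 0.4339 0.1151] yang -14.85 open 0.133 F [0.4 0.8 5. ] q [30. 42. 77.  0. 61. 45.]
tool shift [0.1 0.2 0.1]  turn 0.1
```

View pics/w2.png

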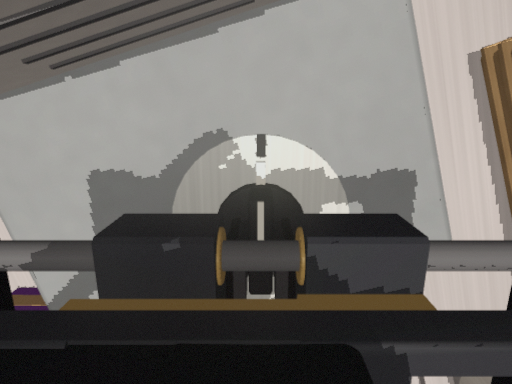

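View pics/s2.png

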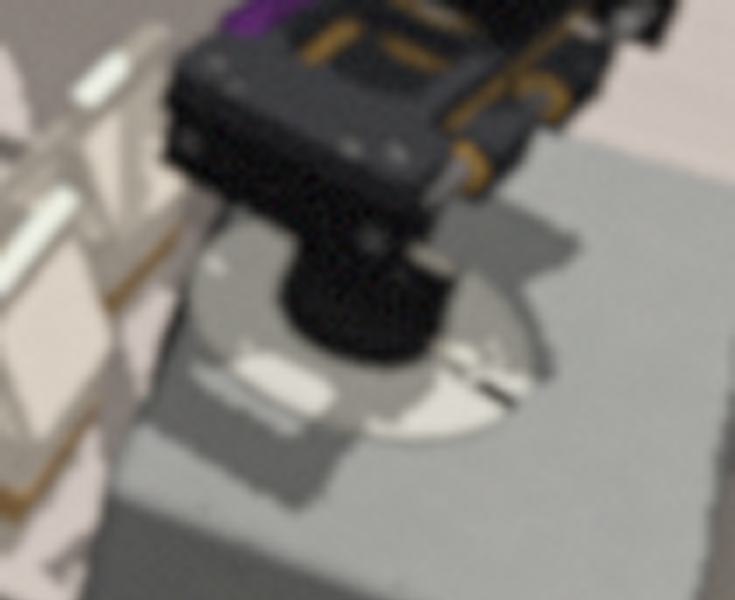

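Request:
servo_tool:
  increments:
    - [0.6,[0,0,0],0]
    - [0.6,[0,0,0],0]
    - [0.6,[0,0,-30],0]
    - [0.6,[0,0,-50],0]
    - [0.6,[-20,0,-30],0]

```text
time_s: 6.72
position: [0.5331, 0.4155, 0.2261]
tcp_rot: [[0.257, 0.967, 0.001], [0.967, -0.257, 0.001], [0.001, 0.001, -1.0]]
force: [-0.7, 0.1, 0.6]
opening: 0.396
```

```bash
python3 go.py .55 .29 .26 94
python3 - <<'E'
from h import *
im,d,W=cloud("wrist");cv2.imwrite("pics/w3.png",np.hstack([cv2.resize(im[60:210,190:340],(600,600),interpolation=2)]))
E
```

```text
t 6.72 pos [0.5331 0.4155 0.2261] yang -14.87 open 0.396 F [-0.7  0.1  0.6] q [28. 34. 74.  0. 72. 43.]
tool shift [-116.9   48.6  -34. ]  turn -108.9
```

View pics/w3.png

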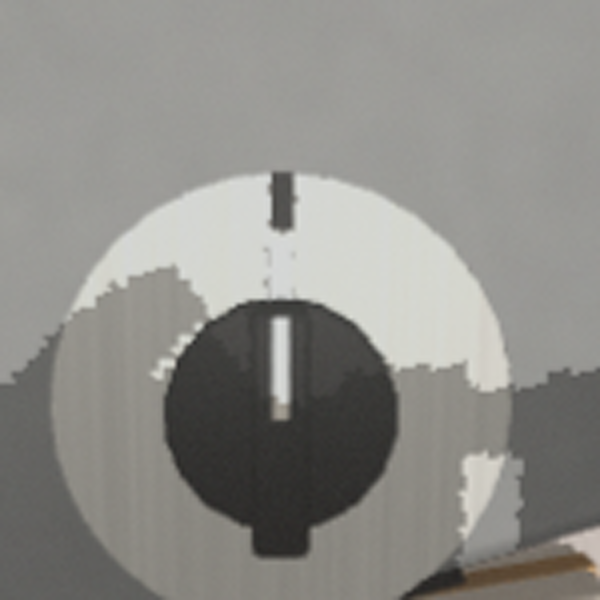

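Request:
servo_tool:
  increments:
    - [0.6,[0,0,-10],10]
    - [0.6,[0,0,-10],10]
    - [0.6,[0,0,-10],10]
    - [0.6,[0,0,0],10]
    - [0.6,[0,0,0],10]

```text
time_s: 7.4
position: [0.5319, 0.4142, 0.2533]
tcp_rot: [[0.908, 0.418, -0.003], [0.418, -0.908, -0.001], [-0.003, 0.0, -1.0]]
force: [0.4, -0.7, -0.3]
opening: 0.398
```

Request:
servo_tool:
  increments:
    - [0.6,[0,0,0],10]
    - [0.6,[0,0,0],9.5]
    - [0.6,[0,55,0],0]
    - [0.6,[0,55,0],0]
    - [0.6,[0,55,0],0]

```text
time_s: 8.02
position: [0.5476, 0.2488, 0.2533]
tcp_rot: [[0.995, 0.097, -0.003], [0.097, -0.995, -0.001], [-0.003, 0.001, -1.0]]
force: [1.0, -0.7, 0.6]
opening: 0.398
```

```bash
python3 go.py .475 -.31 .25 -84.5
```

```text
t 8.03 pos [0.5476 0.2488 0.2533] yang -84.41 open 0.398 F [ 1.  -0.7  0.6] q [14. 27. 83. -0. 70. 98.]
tool shift [-126.7  549.     4. ]  turn 0.1
```

Request:
servo_tool:
  increments:
    - [0.6,[-12,55,0],0]
    - [0.6,[-12,55,0],0]
    - [0.6,[-12,55,0],0]
    - [0.6,[-12,55,0],0]
    - [0.6,[-12,55,0],0]

```text
time_s: 8.65
position: [0.514, -0.0305, 0.2537]
tcp_rot: [[0.995, 0.097, -0.002], [0.097, -0.995, 0.001], [-0.002, -0.001, -1.0]]
force: [0.6, 0.3, 0.3]
opening: 0.399
```

Request:
servo_tool:
  increments:
    - [0.6,[-13,55,0],0]
    - [0.6,[-13,55,0],0]
    - [0.6,[-13,55,0],0]
    - [0.6,[-13,55,0],0]
    - [0.6,[-13,55,0],0]

```text
time_s: 9.28
position: [0.4758, -0.3102, 0.2535]
tcp_rot: [[0.995, 0.096, -0.002], [0.096, -0.995, 0.002], [-0.002, -0.002, -1.0]]
force: [0.6, -1.2, 0.8]
opening: 0.4
```

```bash
python3 go.py .475 -.31 .25 -84.5
python3 - <<'E'
from h import *
im,d,W=cloud("wrist");np.savez("w4.npz",im=im,W=W);cv2.imwrite("pics/w4.png",im)
E
python3 go.py
```

```text
t 9.28 pos [ 0.4758 -0.3102  0.2535] yang -84.47 open 0.4 F [ 0.6 -1.2  0.8] q [-44.  24.  88.   0.  68.  40.]
tool shift [-0.8 -0.2  3.5]  turn 0.0
t 9.32 pos [ 0.4755 -0.3185  0.2537] yang -84.71 open 0.4 F [ 0.4 -4.  -0.4] q [-45.  24.  88.  -0.  68.  40.]
```

View pics/w4.png

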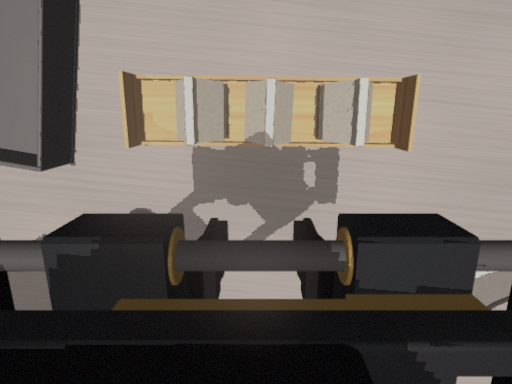

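```bash
cat >> h.py <<'E'
def fit(P,nm):
    r=cv2.minAreaRect((P[:,:2]*1000).astype(np.float32)); (a,b),(w,h),g=r
    if w<h: w,h,g=h,w,g-90
    print(nm,len(P),"ctr",round(a,1),round(b,1),"sz",round(w,1),round(h,1),"long dir",round((g+90)%180-90,1),"zmax",P[:,2].max().round(4))
    return r
def blobs(W,im,z0,z1,x0,x1,y0,y1,nm="",mn=15,rowmax=212):
    m=(W[...,2]>z0)&(W[...,2]<z1)&(W[...,0]>x0)&(W[...,0]<x1)&(W[...,1]>y0)&(W[...,1]<y1)
    m[rowmax:]=False
    n,l=cv2.connectedComponents(m.astype(np.uint8))
    for k in range(1,n):
        P=W[l==k]
        if len(P)>=mn: fit(P,f"{nm} px {np.argwhere(l==k).mean(0)[::-1].round(0)}")
E
python3 - <<'E'
from h import *
im,d,W=cloud("wrist");np.savez("w5.npz",im=im,W=W);cv2.imwrite("pics/w5.png",im)
blobs(W,im,.105,.125,.4,.65,-.5,-.1,"seam")
blobs(W,im,.052,.066,.4,.65,-.55,-.1,"endwall")
m=(W[...,2]>.012)&(W[...,2]<.13)&(W[...,1]<-.12)&(W[...,0]>.45)&(W[...,0]<.62);m[212:]=False
fit(W[m],"rack all")
E
python3 go.py
```

```text
seam px [179. 109.] 803 ctr 534.5 -241.5 sz 59.6 8.5 long dir 4.7 zmax 0.1198
seam px [259. 111.] 611 ctr 539.6 -313.7 sz 59.5 8.0 long dir 3.2 zmax 0.1193
seam px [349. 110.] 830 ctr 547.9 -396.0 sz 59.9 8.9 long dir 5.7 zmax 0.121
endwall px [115. 109.] 547 ctr 526.8 -159.9 sz 79.7 5.6 long dir 4.7 zmax 0.0623
endwall px [403. 111.] 540 ctr 553.0 -468.4 sz 79.8 5.4 long dir 4.8 zmax 0.0627
endwall px [214. 111.] 142 ctr 536.0 -265.4 sz 58.9 2.4 long dir 5.0 zmax 0.066
endwall px [313. 110.] 158 ctr 545.5 -371.9 sz 58.3 2.0 long dir 5.8 zmax 0.066
endwall px [235. 128.] 25 ctr 519.8 -290.6 sz 22.0 1.3 long dir 4.3 zmax 0.0659
rack all 14535 ctr 540.0 -314.1 sz 315.2 80.1 long dir -85.1 zmax 0.121
t 9.38 pos [ 0.4759 -0.3147  0.2536] yang -84.8 open 0.4 F [-0.1 -0.5 -0.1] q [-45.  24.  88.  -0.  68.  40.]
```

```bash
python3 go.py .5475 -.396 .102 -84.8
```

```text
t 9.38 pos [ 0.4759 -0.3147  0.2536] yang -84.8 open 0.4 F [-0.1 -0.5 -0.1] q [-45.  24.  88.  -0.  68.  40.]
tool shift [ 64.   87.2 151.7]  turn -0.0
```

Request:
servo_tool:
  increments:
    - [0.6,[32,44,20],0]
    - [0.6,[32,43.2,30],0]
    - [0.6,[0,0,40],0]
    - [0.6,[0,0,40],0]
    - [0.6,[0,0,10],0]

```text
time_s: 10.0
position: [0.5469, -0.3866, 0.1104]
tcp_rot: [[0.995, 0.097, -0.007], [0.097, -0.995, 0.007], [-0.006, -0.007, -1.0]]
force: [-0.7, 0.2, -1.7]
opening: 0.401
```

Request:
servo_tool:
  increments:
    - [0.6,[0,0,0],0]

```text
time_s: 10.12
position: [0.5489, -0.3888, 0.114]
tcp_rot: [[0.995, 0.097, -0.001], [0.097, -0.995, 0.001], [-0.001, -0.002, -1.0]]
force: [0.8, 0.1, -0.8]
opening: 0.404
```

```bash
python3 go.py .5475 -.396 .102 -84.8
```

```text
t 10.12 pos [ 0.5489 -0.3888  0.114 ] yang -84.46 open 0.404 F [ 0.8  0.1 -0.8] q [-45.  41.  80.   0.  59.  40.]
tool shift [-2.1  7.1 12. ]  turn 0.3
```

Request:
servo_tool:
  increments:
    - [0.6,[-2,7,6],0.3]
    - [0.6,[0,0,5.5],0]
    - [0.6,[0,0,0],0]

```text
time_s: 10.5
position: [0.5475, -0.397, 0.1033]
tcp_rot: [[0.996, 0.09, 0.0], [0.09, -0.996, 0.0], [0.0, -0.0, -1.0]]
force: [0.1, 0.2, -0.6]
opening: 0.403
```

```bash
python3 go.py .5475 -.396 .102 -84.8
```

```text
t 10.5 pos [ 0.5475 -0.397   0.1033] yang -84.82 open 0.403 F [ 0.1  0.2 -0.6] q [-45.  42.  80.   0.  58.  39.]
tool shift [ 0.  -1.   1.3]  turn -0.0
```

Close, then drag 43 mm along +tool y (toward −row end).

Request:
servo_tool:
  increments:
    - [1,[0,-1,0],0]
    - [1,[0,0,0],0]
    - [1,[0,0,0],0]
    - [1,[0,0,0],0]
    - [1,[0,0,0],0]

```text
time_s: 11.12
position: [0.5476, -0.3957, 0.103]
tcp_rot: [[0.996, 0.091, -0.0], [0.091, -0.996, 0.0], [-0.0, -0.0, -1.0]]
force: [-0.7, 0.1, 0.6]
opening: 0.088
```

```bash
python3 go.py
```

```text
t 11.12 pos [ 0.5476 -0.3957  0.103 ] yang -84.8 open 0.088 F [-0.7  0.1  0.6] q [-45.  42.  80.   0.  58.  39.]
```

Request:
servo_tool:
  increments:
    - [1,[0,10,0],0]
    - [1,[0,12,0],0]
    - [1,[0,11,0],0]
    - [1,[0,9,0],0]
    - [1,[0,0,0],0]

```text
time_s: 11.75
position: [0.5515, -0.4391, 0.1029]
tcp_rot: [[0.996, 0.09, 0.001], [0.09, -0.996, -0.001], [0.0, 0.001, -1.0]]
force: [-0.3, -0.7, 0.2]
opening: 0.086
```

```bash
python3 go.py .5475 -.396 .102 -84.8
```

```text
t 11.75 pos [ 0.5515 -0.4391  0.1029] yang -84.85 open 0.086 F [-0.3 -0.7  0.2] q [-48.  44.  75.  -0.  61.  37.]
tool shift [ -0.1 -43.3   0.8]  turn -0.0
```

Request:
servo_tool:
  increments:
    - [0.6,[0,0,0],0]
    - [0.6,[0,0,0],0]
    - [0.6,[0,0,0],0]
    - [0.6,[0,0,-20],0]
    - [0.6,[0,0,-20],0]

```text
time_s: 12.38
position: [0.5518, -0.4379, 0.1449]
tcp_rot: [[0.996, 0.091, 0.001], [0.091, -0.996, -0.001], [0.001, 0.001, -1.0]]
force: [0.2, 0.4, 0.2]
opening: 0.397
```

```bash
python3 go.py .5345 -.2415 .1025 -84.8
```

```text
t 12.38 pos [ 0.5518 -0.4379  0.1449] yang -84.79 open 0.397 F [0.2 0.4 0.2] q [-48.  41.  73.  -0.  65.  37.]
tool shift [   0.6 -197.2   42.2]  turn 0.0
```

Request:
servo_tool:
  increments:
    - [0.6,[0,-50,0],0]
    - [0.6,[0,-50,0],0]
    - [0.6,[0,-50,0],0]
    - [0.6,[0.5,-47,0],0]
    - [0.6,[0,0,0],0]

```text
time_s: 13.0
position: [0.5338, -0.238, 0.1449]
tcp_rot: [[0.996, 0.095, 0.0], [0.095, -0.996, 0.001], [0.0, -0.001, -1.0]]
force: [-0.0, -0.0, -0.1]
opening: 0.396
```

```bash
python3 go.py .5345 -.2415 .1025 -84.8
```

```text
t 13.0 pos [ 0.5338 -0.238   0.1449] yang -84.57 open 0.396 F [-0.  -0.  -0.1] q [-35.  33.  92.   0.  55.  50.]
tool shift [ 0.4  3.6 42.4]  turn 0.2
```

Request:
servo_tool:
  increments:
    - [0.6,[0.4,3,20],0.2]
    - [0.6,[0,0,21.5],0]
    - [0.6,[0,0,0],0]
    - [0.8,[0,0,0],0]
    - [1,[0,0,0],0]

```text
time_s: 13.62
position: [0.5355, -0.2453, 0.1028]
tcp_rot: [[0.996, 0.087, 0.002], [0.087, -0.996, -0.002], [0.002, 0.002, -1.0]]
force: [-0.3, 0.6, -0.1]
opening: 0.256
```

Request:
servo_tool:
  increments:
    - [1,[0,0,0],0]
    - [1,[0,0,0],0]
    - [1,[0,0,0],0]

```text
time_s: 14.0
position: [0.5345, -0.2443, 0.1014]
tcp_rot: [[0.996, 0.087, -0.001], [0.087, -0.996, 0.0], [-0.001, -0.0, -1.0]]
force: [0.1, 0.3, -0.3]
opening: 0.09
```

```bash
python3 go.py .5297 -.1926 .1025 -84.8
```

```text
t 14.0 pos [ 0.5345 -0.2443  0.1014] yang -84.99 open 0.09 F [ 0.1  0.3 -0.3] q [-35.  37.  93.  -0.  50.  50.]
tool shift [ -0.3 -51.9  -1.1]  turn -0.2
```

Request:
servo_tool:
  increments:
    - [1,[0,-12,0],0]
    - [1,[0,-14,0],0]
    - [1,[0,-14,0],0]
    - [1,[0,-11,0],0]
    - [1,[0,0,0],0]

```text
time_s: 14.62
position: [0.53, -0.1922, 0.1016]
tcp_rot: [[0.996, 0.089, -0.001], [0.089, -0.996, 0.0], [-0.001, -0.0, -1.0]]
force: [0.4, -1.1, -1.6]
opening: 0.089
```

Request:
servo_tool:
  increments:
    - [0.6,[0,0,0],0]
    - [0.6,[0,0,0],0]
    - [0.6,[0,0,0],0]
    - [0.6,[0,0,-30],0]
    - [0.6,[0,0,-50],0]

```text
time_s: 15.25
position: [0.529, -0.1933, 0.1807]
tcp_rot: [[0.996, 0.087, -0.004], [0.087, -0.996, 0.002], [-0.004, -0.003, -1.0]]
force: [1.4, -0.5, 0.5]
opening: 0.397
```

Request:
servo_tool:
  increments:
    - [0.6,[-60,40,-40],0]
    - [0.6,[0,40,-30],0]
    - [0.6,[0,40,0],0]
    - [0.6,[0,0,0],0]
    - [0.6,[0,0,0],0]

```text
time_s: 15.88
position: [0.494, -0.3069, 0.2414]
tcp_rot: [[0.996, 0.086, -0.001], [0.086, -0.996, 0.002], [-0.001, -0.002, -1.0]]
force: [-0.3, 1.4, 0.1]
opening: 0.399
```

```bash
python3 - <<'E'
from h import *
bot.capture("wrist")
im,d,W=cloud("wrist");cv2.imwrite("pics/w6.png",im)
blobs(W,im,.105,.125,.4,.65,-.5,-.1,"seam")
i1,d1,W1=cloud("scene"); cv2.imwrite("pics/s6.png",i1)
i2,d2,W2=cloud("side"); cv2.imwrite("pics/d6.png",i2)
E
python3 go.py
```

```text
seam px [137. 133.] 945 ctr 530.1 -194.7 sz 59.3 8.9 long dir 5.1 zmax 0.1194
seam px [415. 133.] 1026 ctr 551.7 -440.1 sz 59.1 8.7 long dir 5.1 zmax 0.1194
seam px [272. 134.] 644 ctr 539.6 -313.7 sz 59.0 8.0 long dir 3.3 zmax 0.1201
t 16.07 pos [ 0.4945 -0.3062  0.2415] yang -84.93 open 0.399 F [-0.1 -0.7  0. ] q [-43.  26.  87.   0.  67.  42.]
```

View pics/s6.png

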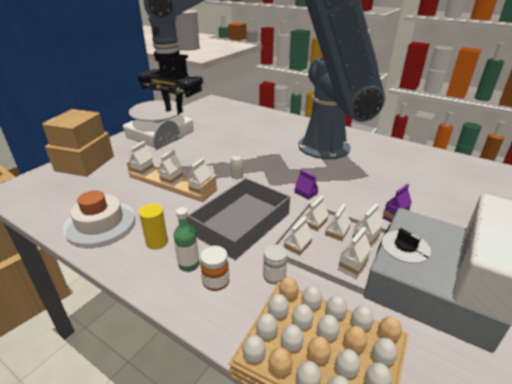

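Request:
servo_tool:
  increments:
    - [0.6,[0,-55,-10],0]
    - [0.6,[0,-55,-10],0]
    - [0.6,[0,-55,0],0]
    - [0.6,[0,-55,0],0]
    - [0.6,[0,-55,0],0]

```text
time_s: 16.7
position: [0.47, -0.0312, 0.262]
tcp_rot: [[0.996, 0.088, 0.0], [0.088, -0.996, 0.0], [0.0, -0.0, -1.0]]
force: [1.3, 1.2, 0.5]
opening: 0.396
```

Request:
servo_tool:
  increments:
    - [0.6,[0,-55,0],0]
    - [0.6,[0,-55,0],0]
    - [0.6,[0,-55,0],0]
    - [0.6,[0,-55,0],0]
    - [0.6,[0,-55,0],0]

```text
time_s: 17.32
position: [0.4457, 0.2427, 0.262]
tcp_rot: [[0.996, 0.088, 0.0], [0.088, -0.996, -0.0], [0.0, 0.0, -1.0]]
force: [0.6, 0.7, 0.8]
opening: 0.398
```

Request:
servo_tool:
  increments:
    - [0.6,[-25,0,0],10]
    - [0.6,[0,0,0],0]
    - [0.6,[0,0,0],0]

```text
time_s: 17.7
position: [0.4225, 0.2383, 0.2621]
tcp_rot: [[0.996, -0.085, 0.002], [-0.085, -0.996, 0.0], [0.001, -0.0, -1.0]]
force: [-0.1, 0.1, 0.9]
opening: 0.401
```

```bash
python3 - <<'E'
from h import *
im,d,W=cloud("wrist");cv2.imwrite("pics/w7.png",im)
blobs(W,im,.104,.125,.38,.66,.1,.4,"tall")
blobs(W,im,.074,.092,.38,.66,.1,.4,"half")
E
python3 go.py
```

```text
tall px [134.  26.] 704 ctr 570.3 336.7 sz 45.1 8.9 long dir -3.7 zmax 0.1177
tall px [161. 142.] 723 ctr 466.1 329.2 sz 59.9 8.5 long dir -7.9 zmax 0.1175
half px [111. 101.] 2243 ctr 498.7 381.0 sz 214.5 7.3 long dir 1.8 zmax 0.092
half px [158.  29.] 964 ctr 573.6 323.5 sz 53.9 14.4 long dir -6.5 zmax 0.092
half px [297.  20.] 404 ctr 570.1 188.2 sz 35.5 8.1 long dir -3.2 zmax 0.0882
half px [135.  57.] 36 ctr 551.3 350.0 sz 14.1 5.3 long dir 82.2 zmax 0.0908
half px [307. 122.] 548 ctr 471.5 183.6 sz 59.6 8.3 long dir -3.6 zmax 0.0875
half px [241. 126.] 489 ctr 473.8 252.6 sz 60.0 8.1 long dir 3.2 zmax 0.0875
half px [181. 140.] 818 ctr 464.2 316.8 sz 59.9 12.1 long dir -8.0 zmax 0.092
half px [155. 142.] 60 ctr 463.2 347.0 sz 48.2 2.8 long dir -10.6 zmax 0.0798
t 17.75 pos [0.4228 0.238  0.2621] yang -94.93 open 0.401 F [-0.1  0.5 -0.1] q [ 16.  16.  99.  -0.  65. 111.]
```

View pics/w7.png

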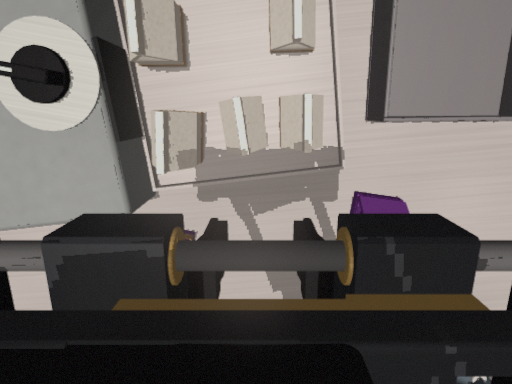

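```bash
python3 go.py .466 .3292 .1015 -97.9
```

```text
t 17.75 pos [0.4228 0.238  0.2621] yang -94.93 open 0.401 F [-0.1  0.5 -0.1] q [ 16.  16.  99.  -0.  65. 111.]
tool shift [ 35.  -94.5 160.7]  turn 3.0
```

Request:
servo_tool:
  increments:
    - [0.6,[0,0,0],3]
    - [0.6,[20,-46,20],0]
    - [0.6,[20,-46,30],0]
    - [0.6,[0,0,40],0]
    - [0.6,[0,0,40],0]

```text
time_s: 18.38
position: [0.476, 0.3238, 0.1305]
tcp_rot: [[0.99, -0.139, 0.001], [-0.139, -0.99, 0.001], [0.001, -0.001, -1.0]]
force: [-0.1, 0.3, -0.6]
opening: 0.399
```

Request:
servo_tool:
  increments:
    - [0.6,[0,0,0],0]
    - [0.6,[0,0,0],0]

```text
time_s: 18.62
position: [0.4758, 0.3237, 0.1329]
tcp_rot: [[0.99, -0.14, 0.002], [-0.14, -0.99, 0.001], [0.002, -0.001, -1.0]]
force: [0.1, 0.4, 0.1]
opening: 0.398
```

```bash
python3 go.py .466 .3292 .1015 -97.9
```

```text
t 18.62 pos [0.4758 0.3237 0.1329] yang -98.03 open 0.398 F [0.1 0.4 0.1] q [ 23.  33.  94.  -0.  53. 121.]
tool shift [-10.5  -4.   31.4]  turn -0.1
```

Request:
servo_tool:
  increments:
    - [0.6,[-10.5,-4,15],0]
    - [0.6,[0,0,16.5],0]
    - [0.6,[0,0,0],0]
    - [0.8,[0,0,0],0]
    - [1,[0,0,0],0]

```text
time_s: 19.25
position: [0.4651, 0.3293, 0.101]
tcp_rot: [[0.99, -0.139, 0.001], [-0.139, -0.99, 0.001], [0.001, -0.001, -1.0]]
force: [0.1, -0.2, 0.1]
opening: 0.252
```

Request:
servo_tool:
  increments:
    - [1,[0,0,0],0]
    - [1,[0,0,0],0]
    - [1,[0,0,0],0]

```text
time_s: 19.62
position: [0.4645, 0.3295, 0.1005]
tcp_rot: [[0.99, -0.139, 0.0], [-0.139, -0.99, 0.0], [0.0, -0.001, -1.0]]
force: [-0.6, 1.5, 1.2]
opening: 0.089
```

```bash
python3 go.py .466 .3292 .1015 -97.9
```

```text
t 19.62 pos [0.4645 0.3295 0.1005] yang -98.0 open 0.089 F [-0.6  1.5  1.2] q [ 24.  36.  96.   0.  48. 122.]
tool shift [ 1.5  0.1 -1. ]  turn -0.1
```

Request:
servo_tool:
  increments:
    - [1,[0,0,-20],0]
    - [1,[0,0,-40],0]
    - [1,[0,0,-40],0]
    - [1,[0,0,-35],0]
    - [1,[0,0,-20],-7]

```text
time_s: 20.25
position: [0.4645, 0.3292, 0.257]
tcp_rot: [[1.0, -0.014, 0.002], [-0.014, -1.0, 0.0], [0.002, -0.0, -1.0]]
force: [-0.1, -0.1, -2.0]
opening: 0.085
```

Request:
servo_tool:
  increments:
    - [1,[0,0,0],-6]
    - [1,[0,50,0],0]
    - [1,[0,50,0],0]
    - [1,[0,50,0],0]
    - [1,[0,50,0],0]

```text
time_s: 20.88
position: [0.4811, 0.1284, 0.2549]
tcp_rot: [[0.996, 0.088, -0.001], [0.088, -0.996, -0.0], [-0.001, 0.0, -1.0]]
force: [0.5, -0.5, -1.6]
opening: 0.087
```

```bash
python3 go.py .5442 -.377 .25 -85.1
```

```text
t 20.88 pos [0.4811 0.1284 0.2549] yang -84.97 open 0.087 F [ 0.5 -0.5 -1.6] q [ 2. 18. 98. -0. 64. 87.]
tool shift [ 18.5 509.    5. ]  turn 0.1
```

Holding (−2 N weight). Continue.

Request:
servo_tool:
  increments:
    - [1,[2,52,0],0]
    - [1,[2,52,0],0]
    - [1,[2,52,0],0]
    - [1,[2,52,0],0]
    - [1,[2,52,0],0]

```text
time_s: 21.5
position: [0.5138, -0.1296, 0.2549]
tcp_rot: [[0.996, 0.087, -0.001], [0.087, -0.996, 0.001], [-0.001, -0.001, -1.0]]
force: [0.8, -0.1, -1.6]
opening: 0.088
```

Request:
servo_tool:
  increments:
    - [1,[2,52,0],0]
    - [1,[2,52,0],0]
    - [1,[2,52,0],0]
    - [1,[2,52,0],0]
    - [1,[0,41,0],0]

```text
time_s: 22.12
position: [0.5435, -0.3774, 0.2543]
tcp_rot: [[0.996, 0.086, -0.001], [0.086, -0.996, 0.001], [-0.001, -0.001, -1.0]]
force: [-0.3, -0.2, -1.9]
opening: 0.091
```

Request:
servo_tool:
  increments:
    - [1,[0,0,0],0]
    - [1,[0,0,0],0]

```text
time_s: 22.38
position: [0.5433, -0.3745, 0.2543]
tcp_rot: [[0.996, 0.087, -0.002], [0.087, -0.996, 0.003], [-0.002, -0.003, -1.0]]
force: [-0.6, 0.5, -3.0]
opening: 0.09
```

```bash
python3 go.py .5442 -.377 .105 -85.1;  python3 - <<'E'
from h import *
for n in("scene","side","wrist"):
    i,d,W=cloud(n);cv2.imwrite(f"pics/{n}8.png",i)
E
```

```text
t 22.38 pos [ 0.5433 -0.3745  0.2543] yang -85.02 open 0.09 F [-0.6  0.5 -3. ] q [-44.  31.  75.   0.  74.  41.]
tool shift [  1.    3.  149.3]  turn 0.1
```

View pics/side8.png

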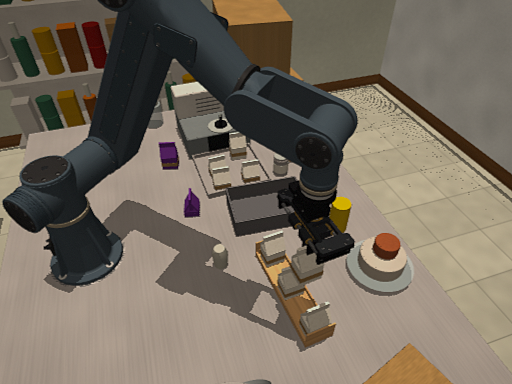

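View pics/wrist8.png

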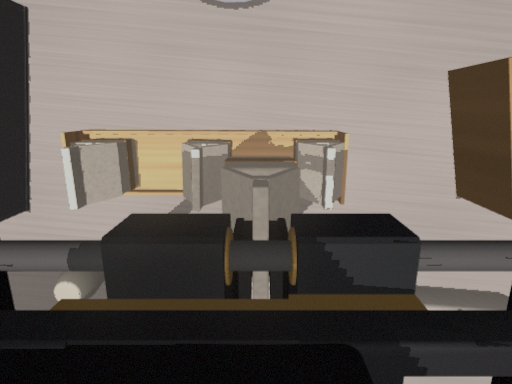

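Request:
servo_tool:
  increments:
    - [1,[1,3,10],0]
    - [1,[0,0,40],0]
    - [1,[0,0,40],0]
    - [1,[0,0,30],0]
    - [1,[0,0,15],0]

```text
time_s: 23.15
position: [0.5445, -0.377, 0.1179]
tcp_rot: [[0.996, 0.088, -0.003], [0.088, -0.996, 0.003], [-0.003, -0.003, -1.0]]
force: [1.1, -0.5, -1.8]
opening: 0.09
```

Request:
servo_tool:
  increments:
    - [1,[0,0,8],0]
    - [1,[0,0,4],0]
    - [1,[0,0,2],0]
    - [1,[0,0,0],0]

```text
time_s: 23.65
position: [0.5457, -0.3788, 0.1071]
tcp_rot: [[0.996, 0.087, 0.001], [0.087, -0.996, -0.001], [0.001, 0.001, -1.0]]
force: [-0.2, 0.4, -2.0]
opening: 0.088
```

```bash
python3 go.py .5442 -.377 .1025 -85.1
```

```text
t 23.65 pos [ 0.5457 -0.3788  0.1071] yang -85.0 open 0.088 F [-0.2  0.4 -2. ] q [-44.  41.  82.  -0.  58.  41.]
tool shift [-1.3 -1.9  4.6]  turn 0.1
```

Request:
servo_tool:
  increments:
    - [1,[-1,-1,2.5],0]
    - [1,[0,0,2],0]
    - [1,[0,0,0],0]

```text
time_s: 24.02
position: [0.5444, -0.3777, 0.1024]
tcp_rot: [[0.996, 0.087, 0.0], [0.087, -0.996, -0.001], [0.0, 0.001, -1.0]]
force: [-0.2, 0.8, 1.0]
opening: 0.088
```

```bash
python3 go.py .5442 -.377 .1025 -85.1
```

```text
t 24.02 pos [ 0.5444 -0.3777  0.1024] yang -85.0 open 0.088 F [-0.2  0.8  1. ] q [-44.  41.  82.  -0.  57.  41.]
tool shift [-0.2 -0.7 -0.1]  turn 0.1
```

Request:
servo_tool:
  increments:
    - [0.65,[0,0,0.5],0]
    - [0.65,[0,0,0],0]
    - [0.65,[0,0,0],0]
    - [0.65,[0,0,-20],0]
    - [0.6,[0,0,-40],0]

```text
time_s: 24.65
position: [0.5431, -0.3765, 0.1598]
tcp_rot: [[0.996, 0.087, -0.004], [0.087, -0.996, 0.004], [-0.003, -0.004, -1.0]]
force: [0.2, -0.1, -0.1]
opening: 0.378
```

Request:
servo_tool:
  increments:
    - [0.6,[0,0,-45],0]
    - [0.6,[-20,-40,-45],0]
    - [0.6,[-20,-50,0],0]
    - [0.6,[0,-30,0],0]
    - [0.6,[0,0,0],0]

```text
time_s: 25.28
position: [0.4937, -0.2599, 0.2512]
tcp_rot: [[0.996, 0.09, -0.0], [0.09, -0.996, 0.0], [-0.0, -0.0, -1.0]]
force: [0.5, -0.6, 0.7]
opening: 0.399
```

```bash
python3 - <<'E'
from h import *
im,d,W=cloud("wrist");cv2.imwrite("pics/w9.png",im)
blobs(W,im,.105,.125,.4,.65,-.5,-.1,"seam")
E
python3 go.py
```

```text
seam px [192. 136.] 736 ctr 530.0 -194.4 sz 58.7 8.6 long dir 5.0 zmax 0.1198
seam px [321. 137.] 727 ctr 539.3 -313.7 sz 59.6 8.4 long dir 3.1 zmax 0.1197
seam px [392. 137.] 898 ctr 545.2 -378.9 sz 59.6 9.1 long dir 4.5 zmax 0.1198
seam px [459. 136.] 1076 ctr 551.6 -440.0 sz 59.7 9.8 long dir 5.5 zmax 0.1198
t 25.32 pos [ 0.4945 -0.2617  0.2512] yang -84.91 open 0.399 F [-0.2 -0.4 -0.2] q [-39.  23.  90.  -0.  67.  46.]
```

View pics/w9.png

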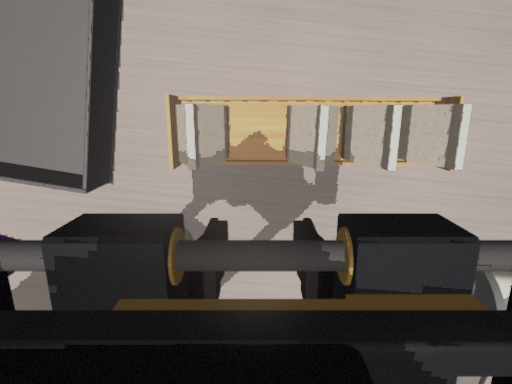

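Request:
servo_tool:
  increments:
    - [0.6,[0,-55,0],0]
    - [0.6,[5,-55,0],0]
    - [0.6,[10,-55,0],0]
    - [0.6,[10,-55,0],0]
    - [0.6,[10,-55,0],0]

```text
time_s: 25.95
position: [0.5069, 0.0153, 0.2507]
tcp_rot: [[0.996, 0.086, 0.002], [0.086, -0.996, -0.001], [0.002, 0.001, -1.0]]
force: [0.3, 0.4, -0.0]
opening: 0.401
```

Request:
servo_tool:
  increments:
    - [0.6,[10,-55,0],0]
    - [0.6,[10,-55,0],0]
    - [0.6,[10,-55,0],0]
    - [0.6,[10,-55,0],0]
    - [0.6,[10,-45,0],9]

```text
time_s: 26.58
position: [0.5337, 0.285, 0.2504]
tcp_rot: [[0.997, -0.074, 0.001], [-0.074, -0.997, -0.0], [0.001, -0.0, -1.0]]
force: [-0.2, -1.6, 0.5]
opening: 0.4
```

Request:
servo_tool:
  increments:
    - [0.6,[0,0,0],0]
    - [0.6,[0,0,0],0]

```text
time_s: 26.82
position: [0.5326, 0.2825, 0.2501]
tcp_rot: [[0.998, -0.069, -0.0], [-0.069, -0.998, -0.001], [-0.0, 0.001, -1.0]]
force: [-0.2, -0.3, -0.2]
opening: 0.4
```

```bash
python3 go.py
python3 - <<'E'
from h import *
im,d,W=cloud("wrist");cv2.imwrite("pics/w10.png",im)
blobs(W,im,.104,.125,.38,.66,.1,.4,"tall")
blobs(W,im,.074,.092,.38,.66,.1,.36,"half")
E
python3 go.py
```

```text
t 26.82 pos [0.5326 0.2825 0.2501] yang -93.96 open 0.4 F [-0.2 -0.3 -0.2] q [ 17.  27.  84.  -0.  70. 111.]
tall px [197. 137.] 716 ctr 578.2 336.2 sz 59.6 8.3 long dir -4.4 zmax 0.1177
half px [350. 119.] 661 ctr 582.7 187.8 sz 59.6 8.4 long dir -2.9 zmax 0.0876
half px [189. 134.] 336 ctr 578.7 350.0 sz 59.5 9.3 long dir -4.4 zmax 0.0905
half px [215. 135.] 771 ctr 576.9 323.3 sz 59.8 11.8 long dir -5.2 zmax 0.092
half px [355. 204.] 151 ctr 493.1 182.6 sz 17.2 8.3 long dir -5.9 zmax 0.087
half px [288. 205.] 103 ctr 498.3 254.1 sz 11.6 8.0 long dir 2.3 zmax 0.0868
t 26.88 pos [0.5325 0.2821 0.2503] yang -94.02 open 0.401 F [ 0.3 -0.5  0.1] q [ 17.  27.  84.  -0.  70. 111.]
```

View pics/w10.png

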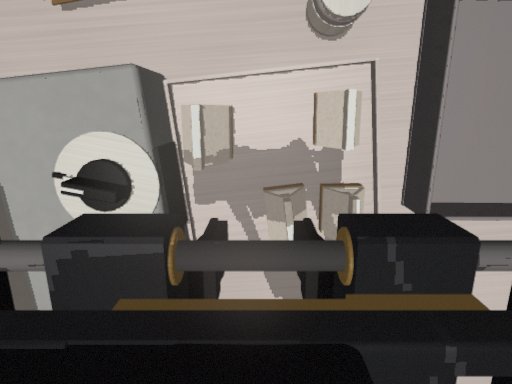

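```bash
python3 go.py .578 .3362 .1015 -94.2
```

```text
t 26.88 pos [0.5325 0.2821 0.2503] yang -94.02 open 0.401 F [ 0.3 -0.5  0.1] q [ 17.  27.  84.  -0.  70. 111.]
tool shift [ 41.7 -57.3 148.7]  turn 0.2
```

Request:
servo_tool:
  increments:
    - [0.6,[21,-28.5,15],0.2]
    - [0.6,[20.5,-28.5,30],0]
    - [0.6,[0,0,45],0]
    - [0.6,[0,0,30],0]
    - [0.6,[0,0,0],0]

```text
time_s: 27.5
position: [0.5759, 0.3347, 0.1278]
tcp_rot: [[0.997, -0.075, -0.006], [-0.075, -0.997, -0.003], [-0.006, 0.003, -1.0]]
force: [0.7, 0.0, 0.1]
opening: 0.401
```

Request:
servo_tool:
  increments:
    - [0.6,[0,0,0],0]

```text
time_s: 27.62
position: [0.5788, 0.3365, 0.1321]
tcp_rot: [[0.997, -0.074, 0.002], [-0.074, -0.997, 0.001], [0.002, -0.001, -1.0]]
force: [0.3, 0.0, -0.2]
opening: 0.399
```

```bash
python3 go.py .578 .3362 .101 -94.2
```

```text
t 27.62 pos [0.5788 0.3365 0.1321] yang -94.27 open 0.399 F [ 0.3  0.  -0.2] q [ 21.  39.  80.  -0.  61. 115.]
tool shift [-0.8  0.4 31.1]  turn -0.1
```

Request:
servo_tool:
  increments:
    - [0.6,[-1,0,15],0]
    - [0.6,[0,0,15.5],0]
    - [0.6,[0,0,0],0]
    - [0.8,[0,0,0],0]
    - [1,[0,0,0],0]

```text
time_s: 28.25
position: [0.5767, 0.3375, 0.1006]
tcp_rot: [[0.997, -0.073, 0.001], [-0.073, -0.997, 0.0], [0.001, -0.0, -1.0]]
force: [0.2, -0.1, -0.3]
opening: 0.255
```

Request:
servo_tool:
  increments:
    - [1,[0,0,0],0]
    - [1,[0,0,0],0]
    - [1,[0,0,0],0]

```text
time_s: 28.62
position: [0.5765, 0.3375, 0.1005]
tcp_rot: [[0.997, -0.073, 0.0], [-0.073, -0.997, 0.0], [0.0, -0.0, -1.0]]
force: [-0.2, 1.5, 1.3]
opening: 0.09
```

```bash
python3 go.py .578 .3362 .101 -94.2
```

```text
t 28.62 pos [0.5765 0.3375 0.1005] yang -94.2 open 0.09 F [-0.2  1.5  1.3] q [ 21.  42.  81.   0.  57. 115.]
tool shift [ 1.6  1.2 -0.5]  turn 0.0
```

Request:
servo_tool:
  increments:
    - [1,[0,0,-20],0]
    - [1,[0,0,-40],0]
    - [1,[0,0,-40],0]
    - [1,[0,0,-35],0]
    - [1,[0,0,-20],-9]

```text
time_s: 29.25
position: [0.5771, 0.3376, 0.259]
tcp_rot: [[0.996, 0.088, 0.004], [0.088, -0.996, 0.002], [0.004, -0.001, -1.0]]
force: [0.1, 1.1, -1.5]
opening: 0.092
```

Request:
servo_tool:
  increments:
    - [1,[0,0,0],0]
    - [1,[-8,50,0],0]
    - [1,[-8,50,0],0]
    - [1,[-8,50,0],0]
    - [1,[-8,50,0],0]

```text
time_s: 29.88
position: [0.56, 0.1337, 0.2541]
tcp_rot: [[0.997, 0.081, -0.002], [0.081, -0.997, -0.0], [-0.002, 0.0, -1.0]]
force: [1.5, -0.2, -1.7]
opening: 0.084
```

```bash
python3 go.py .5335 -.2542 .25 -85.1
```

```text
t 29.88 pos [0.56   0.1337 0.2541] yang -85.35 open 0.084 F [ 1.5 -0.2 -1.7] q [ 2. 24. 87. -0. 69. 88.]
tool shift [-57.8 384.5   4.3]  turn -0.2
```

Request:
servo_tool:
  increments:
    - [1,[-8,50,0],0]
    - [1,[-8,50,0],0]
    - [1,[-8,50,0],0]
    - [1,[-8,50,0],0]
    - [1,[-8,50,0],0]

```text
time_s: 30.5
position: [0.5411, -0.1185, 0.2542]
tcp_rot: [[0.997, 0.081, -0.002], [0.081, -0.997, 0.001], [-0.002, -0.001, -1.0]]
force: [0.8, -0.4, -1.8]
opening: 0.091
```

Request:
servo_tool:
  increments:
    - [1,[-8,50,0],0]
    - [1,[-8,50,0],0]
    - [1,[0,34,0],0]
    - [1,[0,0,0],0]
    - [1,[0,0,0],0]

```text
time_s: 31.12
position: [0.5367, -0.251, 0.2542]
tcp_rot: [[0.997, 0.082, -0.002], [0.082, -0.997, 0.002], [-0.002, -0.002, -1.0]]
force: [-0.4, -1.2, -1.9]
opening: 0.087
```

```bash
python3 go.py .5335 -.2542 .1025 -85.1
```

```text
t 31.12 pos [ 0.5367 -0.251   0.2542] yang -85.29 open 0.087 F [-0.4 -1.2 -1.9] q [-36.  26.  85.   0.  70.  49.]
tool shift [ -3.1   3.3 151.7]  turn -0.2
```

Request:
servo_tool:
  increments:
    - [1,[-3,3,10],0]
    - [1,[0,0,40],0]
    - [1,[0,0,40],0]
    - [1,[0,0,30],0]
    - [1,[0,0,15],0]

```text
time_s: 31.75
position: [0.5335, -0.2534, 0.118]
tcp_rot: [[0.996, 0.085, -0.003], [0.085, -0.996, 0.003], [-0.003, -0.003, -1.0]]
force: [0.9, 0.5, -1.7]
opening: 0.083
```

Request:
servo_tool:
  increments:
    - [1,[0,0,8],0]
    - [1,[0,0,4],0]
    - [1,[0,0,0],0]

```text
time_s: 32.12
position: [0.5353, -0.2555, 0.1088]
tcp_rot: [[0.996, 0.084, 0.001], [0.084, -0.996, -0.001], [0.001, 0.001, -1.0]]
force: [-0.3, 0.4, -2.1]
opening: 0.09
```

```bash
python3 go.py .5335 -.2542 .1025 -85.1
```

```text
t 32.12 pos [ 0.5353 -0.2555  0.1088] yang -85.2 open 0.09 F [-0.3  0.4 -2.1] q [-36.  36.  92.  -0.  51.  49.]
tool shift [-1.6 -1.5  6.3]  turn -0.1
```

Request:
servo_tool:
  increments:
    - [1,[-1.5,-1,3.5],0]
    - [1,[0,0,2.7],0]
    - [1,[0,0,0],0]

```text
time_s: 32.5
position: [0.5333, -0.2544, 0.1024]
tcp_rot: [[0.996, 0.084, 0.0], [0.084, -0.996, -0.0], [0.0, 0.0, -1.0]]
force: [-0.6, 0.8, 0.8]
opening: 0.088
```

Request:
servo_tool:
  increments:
    - [0.65,[0,0,0.3],0]
    - [0.65,[0,0,0],0]
    - [0.65,[0,0,0],0]
    - [0.65,[0,0,-20],0]
    - [0.6,[0,0,-40],0]

```text
time_s: 33.12
position: [0.532, -0.2536, 0.1605]
tcp_rot: [[0.996, 0.084, -0.004], [0.084, -0.996, 0.003], [-0.004, -0.003, -1.0]]
force: [-0.2, 0.0, 0.3]
opening: 0.378
```

Request:
servo_tool:
  increments:
    - [0.6,[0,0,-45],0]
    - [0.6,[-20,20,-45],0]
    - [0.6,[-20,20,0],0]
    - [0.6,[0,0,0],0]
    - [0.6,[0,0,0],0]

```text
time_s: 33.75
position: [0.4966, -0.297, 0.2512]
tcp_rot: [[0.997, 0.083, -0.001], [0.083, -0.997, 0.001], [-0.0, -0.001, -1.0]]
force: [-0.6, 0.1, -0.1]
opening: 0.397
```

```bash
python3 - <<'E'
from h import *
im,d,W=cloud("wrist");cv2.imwrite("pics/w11.png",im)
blobs(W,im,.105,.125,.4,.65,-.5,-.1,"seam")
im,d,W=cloud("side");cv2.imwrite("pics/d11.png",cv2.resize(im[100:360,150:360],(484,600)))
E
python3 go.py
```

```text
seam px [419. 135.] 975 ctr 551.8 -440.1 sz 59.8 8.9 long dir 5.4 zmax 0.1204
seam px [151. 136.] 838 ctr 529.7 -194.6 sz 59.6 8.7 long dir 4.8 zmax 0.12
seam px [218. 137.] 684 ctr 534.9 -256.0 sz 59.6 8.2 long dir 4.7 zmax 0.1201
seam px [281. 137.] 617 ctr 539.6 -313.7 sz 59.5 8.1 long dir 3.2 zmax 0.1197
seam px [352. 136.] 793 ctr 545.7 -379.0 sz 58.6 8.5 long dir 4.8 zmax 0.1196
t 33.85 pos [ 0.4969 -0.2967  0.251 ] yang -85.15 open 0.396 F [ 0.1  0.7 -0.3] q [-42.  25.  87.   0.  68.  43.]
```

View pics/w11.png

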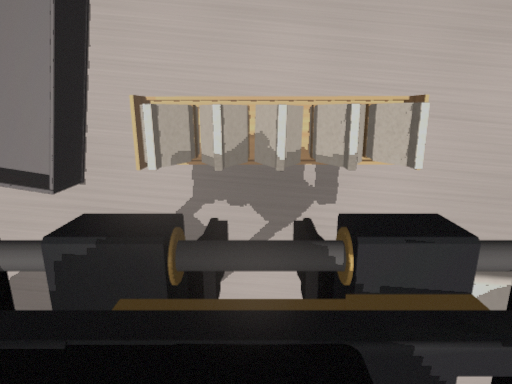

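View pics/d11.png

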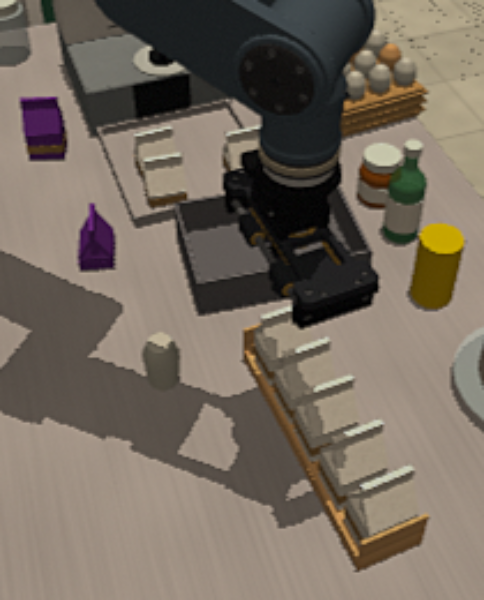

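Request:
servo_tool:
  increments:
    - [0.6,[-5,-55,0],0]
    - [0.6,[-5,-55,0],0]
    - [0.6,[-5,-55,0],0]
    - [0.6,[-5,-55,0],0]
    - [0.6,[-5,-55,-15],0]

```text
time_s: 34.48
position: [0.4475, -0.023, 0.2657]
tcp_rot: [[0.996, 0.084, -0.003], [0.084, -0.996, 0.001], [-0.003, -0.002, -1.0]]
force: [0.7, 0.5, 0.2]
opening: 0.405
```

Request:
servo_tool:
  increments:
    - [0.6,[-10,-30,-15],0]
    - [0.6,[0,0,0],0]
    - [0.6,[0,0,0],0]

```text
time_s: 34.85
position: [0.4367, 0.0033, 0.2814]
tcp_rot: [[0.996, 0.085, 0.0], [0.085, -0.996, -0.0], [0.0, 0.001, -1.0]]
force: [0.4, -0.3, -0.4]
opening: 0.401
```

```bash
python3 go.py
python3 - <<'E'
from h import *
im,d,W=cloud("wrist");cv2.imwrite("pics/w12.png",im)
blobs(W,im,.055,.072,.38,.8,-.15,.14,"rim",100)
c=np.load("c0.npz")
for k in "12":
    Wk=c["W"+k]; m=(Wk[...,2]>.058)&(Wk[...,2]<.07)&(Wk[...,0]>.42)&(Wk[...,0]<.75)&(Wk[...,1]>-.12)&(Wk[...,1]<.128); fit(Wk[m],"tote"+k)
E
python3 go.py
```

```text
t 34.85 pos [0.4367 0.0033 0.2814] yang -85.15 open 0.401 F [ 0.4 -0.3 -0.4] q [-14.  11. 103.  -0.  66.  71.]
rim px [263.  92.] 2514 ctr 544.5 7.6 sz 172.8 170.1 long dir -4.3 zmax 0.0684
tote1 608 ctr 582.4 7.9 sz 254.7 172.8 long dir -4.5 zmax 0.0674
tote2 473 ctr 580.1 5.4 sz 250.4 176.1 long dir -4.5 zmax 0.069
t 34.9 pos [0.4367 0.0029 0.2812] yang -85.21 open 0.399 F [-0.2  0.1 -0. ] q [-14.  11. 103.  -0.  66.  71.]
```

View pics/w12.png

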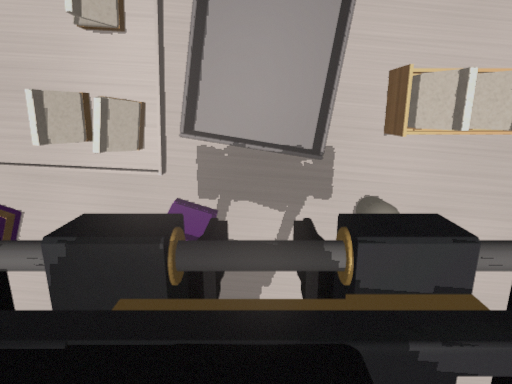

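Request:
servo_tool:
  increments:
    - [0.6,[0,-55,0],0]
    - [0.6,[0,-55,0],0]
    - [0.6,[0,-55,0],0]
    - [0.6,[25,-45,0],9]
    - [0.6,[0,0,0],0]

```text
time_s: 35.52
position: [0.4456, 0.2165, 0.2809]
tcp_rot: [[0.997, -0.071, 0.001], [-0.071, -0.997, 0.0], [0.001, -0.001, -1.0]]
force: [-0.9, 0.7, -0.5]
opening: 0.403
```

Request:
servo_tool:
  increments:
    - [0.6,[0,0,0],0]
    - [0.6,[0,0,0],0]

```text
time_s: 35.78
position: [0.4434, 0.2132, 0.2812]
tcp_rot: [[0.997, -0.075, -0.001], [-0.075, -0.997, -0.001], [-0.001, 0.001, -1.0]]
force: [0.4, 1.0, 0.6]
opening: 0.4
```

```bash
python3 go.py
python3 - <<'E'
from h import *
im,d,W=cloud("wrist");cv2.imwrite("pics/w13.png",im)
blobs(W,im,.074,.092,.38,.66,.12,.36,"half")
E
python3 go.py .5827 .1878 .07 -92.9
```

```text
t 35.77 pos [0.4434 0.2132 0.2812] yang -94.3 open 0.4 F [0.4 1.  0.6] q [ 13.  16.  96.  -0.  68. 107.]
half px [253.  19.] 315 ctr 598.9 207.4 sz 34.9 7.9 long dir 1.8 zmax 0.0875
half px [284. 143.] 439 ctr 471.5 183.6 sz 59.2 7.8 long dir -3.4 zmax 0.0877
half px [222. 145.] 451 ctr 474.1 252.6 sz 59.5 8.3 long dir 3.1 zmax 0.0879
t 35.83 pos [0.4435 0.2133 0.2814] yang -94.3 open 0.399 F [ 0.5 -1.1 -0.4] q [ 13.  16.  96.  -0.  68. 107.]
tool shift [141.   14.9 211.3]  turn -1.4
```

View pics/w13.png

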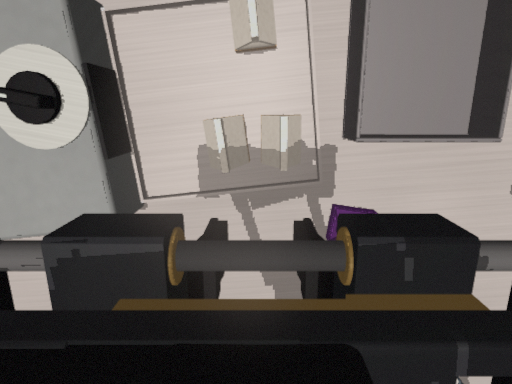

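```bash
python3 go.py .474 .2526 .071 -86.9
```

```text
t 35.83 pos [0.4435 0.2133 0.2814] yang -94.3 open 0.399 F [ 0.5 -1.1 -0.4] q [ 13.  16.  96.  -0.  68. 107.]
tool shift [ 27.7 -41.6 210.4]  turn -7.4
```

Request:
servo_tool:
  increments:
    - [0.6,[27.5,-41.5,15],0]
    - [0.6,[0,0,40],-7.4]
    - [0.6,[0,0,50],0]
    - [0.6,[0,0,50],0]
    - [0.6,[0,0,30],0]

```text
time_s: 36.45
position: [0.473, 0.2526, 0.0946]
tcp_rot: [[0.999, 0.054, -0.003], [0.054, -0.999, -0.001], [-0.003, 0.001, -1.0]]
force: [0.8, 0.1, 0.4]
opening: 0.398
```

Request:
servo_tool:
  increments:
    - [0.6,[0,0,0],0]
    - [0.6,[0,0,0],0]

```text
time_s: 36.7
position: [0.4752, 0.2539, 0.0979]
tcp_rot: [[0.998, 0.055, 0.002], [0.055, -0.998, 0.001], [0.002, -0.0, -1.0]]
force: [-0.1, -0.2, 0.3]
opening: 0.4
```

```bash
python3 go.py .474 .2526 .071 -86.9
```

```text
t 36.7 pos [0.4752 0.2539 0.0979] yang -86.85 open 0.4 F [-0.1 -0.2  0.3] q [ 16.  34. 101.   0.  45. 103.]
tool shift [-1.3  1.2 26.9]  turn 0.1
```

Request:
servo_tool:
  increments:
    - [0.6,[-1,1,14],0]
    - [0.6,[0,0,13],0]
    - [0.6,[0,0,0],0]
    - [0.8,[0,0,0],0]
    - [1,[0,0,0],0]

```text
time_s: 37.33
position: [0.4734, 0.2532, 0.0699]
tcp_rot: [[0.998, 0.056, 0.001], [0.056, -0.998, 0.0], [0.001, -0.0, -1.0]]
force: [0.3, -0.6, 0.4]
opening: 0.251
```

Request:
servo_tool:
  increments:
    - [1,[0,0,0],0]
    - [1,[0,0,0],0]
    - [1,[0,0,0],0]

```text
time_s: 37.7
position: [0.4731, 0.2531, 0.0697]
tcp_rot: [[0.998, 0.056, -0.0], [0.056, -0.998, 0.0], [-0.0, -0.0, -1.0]]
force: [0.5, -0.8, -0.1]
opening: 0.09
```

Request:
servo_tool:
  increments:
    - [1,[0,0,-20],0]
    - [1,[0,0,-40],0]
    - [1,[0,0,-40],7.5]
    - [1,[0,0,0],0]

```text
time_s: 38.2
position: [0.4754, 0.2538, 0.1727]
tcp_rot: [[0.997, -0.075, 0.007], [-0.075, -0.997, 0.002], [0.007, -0.003, -1.0]]
force: [-0.6, -0.8, -1.5]
opening: 0.089
```

```bash
python3 go.py .662 .001 .17 -94.4
```

```text
t 38.2 pos [0.4754 0.2538 0.1727] yang -94.28 open 0.089 F [-0.6 -0.8 -1.5] q [ 16.  27.  98.  -0.  55. 110.]
tool shift [205.  238.2   3.5]  turn 0.1
```

Request:
servo_tool:
  increments:
    - [1,[30,50,0],0]
    - [1,[40,50,0],0]
    - [1,[45,50,0],0]
    - [1,[45,50,0],0]
    - [1,[45,38,0],0]

```text
time_s: 38.83
position: [0.6528, 0.0072, 0.1678]
tcp_rot: [[0.997, -0.075, -0.004], [-0.075, -0.997, 0.001], [-0.004, -0.0, -1.0]]
force: [0.7, 0.7, -1.1]
opening: 0.088
```

Request:
servo_tool:
  increments:
    - [1,[0,0,0],0]
    - [1,[0,0,30],0]
    - [1,[0,0,30],0]
    - [1,[0,0,0],0]

```text
time_s: 39.33
position: [0.6489, 0.0105, 0.1058]
tcp_rot: [[0.997, -0.074, -0.01], [-0.074, -0.997, 0.002], [-0.01, -0.001, -1.0]]
force: [-1.5, 0.2, -1.7]
opening: 0.086
```

```bash
python3 go.py .661 .001 .070 -94.4
```

```text
t 39.33 pos [0.6489 0.0105 0.1058] yang -94.23 open 0.086 F [-1.5  0.2 -1.7] q [-9. 40. 83.  0. 57. 85.]
tool shift [13.1  8.6 35.7]  turn 0.2
```

Request:
servo_tool:
  increments:
    - [1,[11,7,10],0]
    - [1,[0,0,10],0]
    - [1,[0,0,5],0]
    - [1,[0,0,0],0]

```text
time_s: 39.83
position: [0.663, 0.0015, 0.0844]
tcp_rot: [[0.997, -0.075, -0.001], [-0.075, -0.997, 0.0], [-0.001, -0.0, -1.0]]
force: [0.2, -0.2, -0.9]
opening: 0.094
```

```bash
python3 go.py .661 .001 .069 -94.4
```

```text
t 39.83 pos [0.663  0.0015 0.0844] yang -94.3 open 0.094 F [ 0.2 -0.2 -0.9] q [-10.  43.  82.   0.  55.  85.]
tool shift [-2.   0.6 15.4]  turn 0.1
```

Request:
servo_tool:
  increments:
    - [1,[-1.5,0,7],0]
    - [1,[0,0,6],0]
    - [1,[0,0,2.3],0]
    - [1,[0,0,0],0]

```text
time_s: 40.33
position: [0.662, 0.0015, 0.0692]
tcp_rot: [[0.997, -0.075, -0.0], [-0.075, -0.997, 0.0], [-0.0, 0.0, -1.0]]
force: [0.2, 0.1, -0.6]
opening: 0.091
```

```bash
python3 go.py .661 .001 .0687 -94.4
```

```text
t 40.33 pos [0.662  0.0015 0.0692] yang -94.29 open 0.091 F [ 0.2  0.1 -0.6] q [-10.  44.  83.  -0.  53.  85.]
tool shift [-0.9  0.6  0.5]  turn 0.1
```

Lower a hair, release, lift, go view the tray.

Request:
servo_tool:
  increments:
    - [1,[0,0,0.8],0]
    - [0.65,[0,0,0],0]
    - [0.65,[0,0,0],0]
    - [0.65,[0,0,0],0]
    - [0.65,[0,0,-20],0]

```text
time_s: 40.95
position: [0.6605, 0.0017, 0.0877]
tcp_rot: [[0.997, -0.075, -0.004], [-0.075, -0.997, 0.001], [-0.004, -0.0, -1.0]]
force: [0.4, 0.0, -0.8]
opening: 0.342
```

Request:
servo_tool:
  increments:
    - [0.6,[0,0,-40],0]
    - [0.6,[-20,-20,-50],0]
    - [0.6,[-40,-50,-50],0]
    - [0.6,[-45,-50,-30],0]
    - [0.6,[-40,-50,0],0]

```text
time_s: 41.58
position: [0.5467, 0.1615, 0.247]
tcp_rot: [[0.997, -0.076, 0.009], [-0.076, -0.997, 0.001], [0.009, -0.002, -1.0]]
force: [0.6, 0.2, -0.4]
opening: 0.4
```

Request:
servo_tool:
  increments:
    - [0.6,[-40,-20,0],0]
    - [0.6,[0,0,0],0]
    - [0.6,[0,0,0],0]

```text
time_s: 41.95
position: [0.5083, 0.1833, 0.2439]
tcp_rot: [[0.997, -0.075, 0.003], [-0.075, -0.997, 0.0], [0.003, -0.0, -1.0]]
force: [0.2, -0.5, 0.1]
opening: 0.399
```

```bash
python3 go.py
python3 - <<'E'
from h import *
im,d,W=cloud("wrist");cv2.imwrite("pics/w14.png",im)
blobs(W,im,.074,.092,.38,.72,-.1,.36,"half")
E
python3 go.py .4715 .1836 .07 -93.5
```

```text
t 41.95 pos [0.5083 0.1833 0.2439] yang -94.28 open 0.399 F [ 0.2 -0.5  0.1] q [  8.  22.  93.  -0.  65. 102.]
half px [445.  15.] 454 ctr 646.6 1.4 sz 27.4 9.0 long dir -4.7 zmax 0.0871
half px [225.  72.] 635 ctr 611.7 207.8 sz 60.0 8.2 long dir 2.0 zmax 0.0874
half px [261. 197.] 222 ctr 487.4 182.2 sz 28.1 7.3 long dir -4.2 zmax 0.0872
t 42.0 pos [0.5087 0.1829 0.2436] yang -94.33 open 0.398 F [0.7 0.3 0.8] q [  8.  22.  93.  -0.  65. 102.]
tool shift [-37.7   2.1 173.4]  turn -0.8
```

View pics/w14.png

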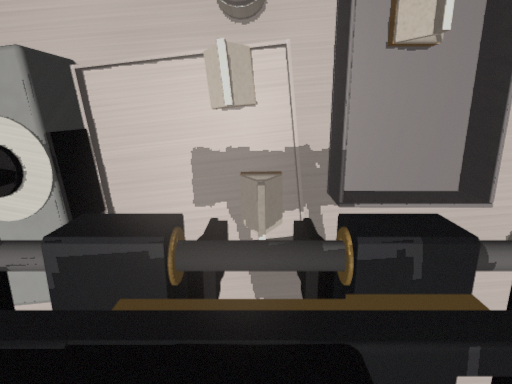

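```bash
python3 go.py .6115 .2078 .0705 -88
```

```text
t 42.0 pos [0.5087 0.1829 0.2436] yang -94.33 open 0.398 F [0.7 0.3 0.8] q [  8.  22.  93.  -0.  65. 102.]
tool shift [100.1 -32.6 173.4]  turn -6.3
```

Request:
servo_tool:
  increments:
    - [0.6,[50,-16.5,20],0]
    - [0.6,[50,-16,20],0]
    - [0.6,[0,0,40],-6.3]
    - [0.6,[0,0,40],0]
    - [0.6,[0,0,25],0]

```text
time_s: 42.62
position: [0.6099, 0.2066, 0.0948]
tcp_rot: [[0.999, 0.033, -0.002], [0.033, -0.999, -0.001], [-0.002, 0.0, -1.0]]
force: [-0.0, -0.2, -1.0]
opening: 0.397
```

Request:
servo_tool:
  increments:
    - [0.6,[0,0,0],0]
    - [0.6,[0,0,0],0]

```text
time_s: 42.88
position: [0.6111, 0.2077, 0.0984]
tcp_rot: [[0.999, 0.034, 0.002], [0.034, -0.999, 0.0], [0.002, -0.0, -1.0]]
force: [0.0, 0.1, 0.0]
opening: 0.403
```

```bash
python3 go.py .6115 .2078 .070 -88
```

```text
t 42.88 pos [0.6111 0.2077 0.0984] yang -88.07 open 0.403 F [0.  0.1 0. ] q [ 9. 40. 85. -0. 55. 97.]
tool shift [ 0.3 -0.1 28.4]  turn -0.1
```

Request:
servo_tool:
  increments:
    - [0.6,[0,0,14],0]
    - [0.6,[0,0,14],0]
    - [0.6,[0,0,0],0]
    - [0.8,[0,0,0],0]
    - [1,[0,0,0],0]

```text
time_s: 43.5
position: [0.6097, 0.2083, 0.0699]
tcp_rot: [[0.999, 0.035, 0.001], [0.035, -0.999, 0.0], [0.001, -0.0, -1.0]]
force: [0.1, 0.3, 0.1]
opening: 0.252
```

Request:
servo_tool:
  increments:
    - [1,[0,0,0],0]
    - [1,[0,0,0],0]
    - [1,[0,0,0],0]

```text
time_s: 43.88
position: [0.6094, 0.2083, 0.0697]
tcp_rot: [[0.999, 0.035, 0.0], [0.035, -0.999, 0.0], [0.0, -0.0, -1.0]]
force: [0.2, -1.0, 0.2]
opening: 0.086
```

Request:
servo_tool:
  increments:
    - [1,[0,0,-20],0]
    - [1,[0,0,-40],0]
    - [1,[0,0,-40],6.3]
    - [1,[0,0,0],0]

```text
time_s: 44.38
position: [0.6124, 0.2088, 0.1749]
tcp_rot: [[0.997, -0.075, 0.01], [-0.075, -0.997, 0.002], [0.01, -0.002, -1.0]]
force: [-0.9, -0.4, -0.9]
opening: 0.089
```

```bash
python3 go.py .582 .007 .17 -94.4
```

```text
t 44.38 pos [0.6124 0.2088 0.1749] yang -94.28 open 0.089 F [-0.9 -0.4 -0.9] q [  9.  35.  82.  -0.  63. 103.]
tool shift [-15.3 203.5   4.3]  turn 0.1
```

Request:
servo_tool:
  increments:
    - [1,[-4,45,0],0]
    - [1,[-4,55,0],0]
    - [1,[-4,55,0],0]
    - [1,[-4,48,0],0]
    - [1,[0,0,0],0]

```text
time_s: 45.0
position: [0.5772, 0.0038, 0.1691]
tcp_rot: [[0.997, -0.079, -0.002], [-0.079, -0.997, -0.0], [-0.002, 0.0, -1.0]]
force: [-0.1, -0.5, -1.0]
opening: 0.09
```

Request:
servo_tool:
  increments:
    - [1,[0,0,10],0]
    - [1,[0,0,20],0]
    - [1,[0,0,20],0]
    - [1,[0,0,0],0]

```text
time_s: 45.5
position: [0.5763, 0.009, 0.1173]
tcp_rot: [[0.997, -0.072, -0.005], [-0.072, -0.997, 0.001], [-0.005, -0.001, -1.0]]
force: [-0.0, 0.7, -0.9]
opening: 0.09
```

```bash
python3 go.py .581 .007 .0687 -94.4
```

```text
t 45.5 pos [0.5763 0.009  0.1173] yang -94.15 open 0.09 F [-0.   0.7 -0.9] q [-10.  35.  94.   0.  51.  84.]
tool shift [ 5.   1.7 48.6]  turn 0.2
```

Request:
servo_tool:
  increments:
    - [1,[3,1,15],0]
    - [1,[0,0,15],0]
    - [1,[0,0,8],0]
    - [1,[0,0,4],0]
    - [1,[0,0,0],0]

```text
time_s: 46.12
position: [0.581, 0.0057, 0.0773]
tcp_rot: [[0.997, -0.075, -0.0], [-0.075, -0.997, 0.0], [-0.0, -0.0, -1.0]]
force: [1.0, 0.0, -0.9]
opening: 0.089
```

```bash
python3 go.py .581 .007 .0687 -94.4
```

```text
t 46.12 pos [0.581  0.0057 0.0773] yang -94.31 open 0.089 F [ 1.   0.  -0.9] q [-10.  38.  95.  -0.  47.  84.]
tool shift [-0.1 -1.3  8.6]  turn 0.1
```

Request:
servo_tool:
  increments:
    - [1,[0,0,5],0]
    - [1,[0,0,3.5],0]
    - [1,[0,0,0.8],0]
    - [1,[0,0,0],0]

```text
time_s: 46.62
position: [0.5811, 0.0058, 0.0686]
tcp_rot: [[0.997, -0.075, 0.0], [-0.075, -0.997, -0.0], [0.0, -0.0, -1.0]]
force: [-1.5, 0.4, 2.4]
opening: 0.089
```

Request:
servo_tool:
  increments:
    - [0.65,[0,0,0],0]
    - [0.65,[0,0,0],0]
    - [0.65,[0,0,0],0]
    - [0.65,[0,0,-20],0]
    - [0.6,[0,0,-40],0]

```text
time_s: 47.25
position: [0.5796, 0.0059, 0.1271]
tcp_rot: [[0.997, -0.075, -0.005], [-0.075, -0.997, 0.001], [-0.005, -0.0, -1.0]]
force: [-0.2, -0.2, -0.4]
opening: 0.376
```

Request:
servo_tool:
  increments:
    - [0.6,[-20,-20,-50],0]
    - [0.6,[-40,-50,-50],0]
    - [0.6,[-45,-50,-30],0]
    - [0.6,[-30,-30,0],0]
    - [0.6,[0,0,0],0]

```text
time_s: 47.88
position: [0.4696, 0.1471, 0.2426]
tcp_rot: [[0.997, -0.071, -0.001], [-0.071, -0.997, 0.0], [-0.001, -0.0, -1.0]]
force: [0.0, -1.0, -0.4]
opening: 0.397
```

Request:
servo_tool:
  increments:
    - [0.6,[0,0,0],0]

```text
time_s: 48.0
position: [0.4728, 0.145, 0.2422]
tcp_rot: [[0.997, -0.074, 0.001], [-0.074, -0.997, -0.0], [0.001, 0.0, -1.0]]
force: [1.3, 0.0, 0.7]
opening: 0.401
```

```bash
python3 go.py
python3 - <<'E'
from h import *
im,d,W=cloud("wrist");cv2.imwrite("pics/w15.png",im)
blobs(W,im,.074,.092,.38,.72,-.1,.36,"half")
E
python3 go.py .4715 .1836 .07 -93.5
```

```text
t 48.0 pos [0.4728 0.145  0.2422] yang -94.27 open 0.401 F [1.3 0.  0.7] q [ 4. 19. 99. -0. 62. 98.]
half px [400.  49.] 875 ctr 583.2 4.7 sz 59.8 8.8 long dir -4.4 zmax 0.0868
half px [222. 181.] 530 ctr 471.6 183.4 sz 59.7 8.2 long dir -3.3 zmax 0.0882
t 48.05 pos [0.4732 0.1447 0.2421] yang -94.32 open 0.403 F [0.9 0.2 0.1] q [ 4. 19. 99. -0. 62. 98.]
tool shift [ -4.7 -38.7 172.1]  turn -0.8
```

View pics/w15.png

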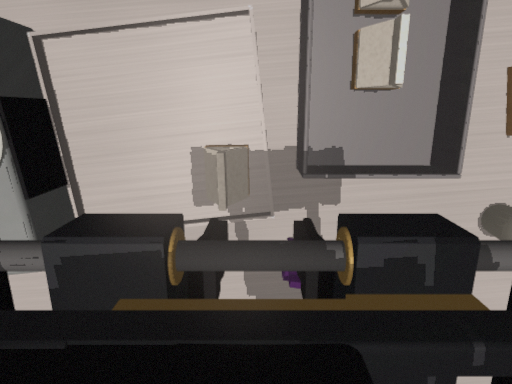

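Request:
servo_tool:
  increments:
    - [0.6,[-4.5,-38.5,15],-0.8]
    - [0.6,[0,0,40],0]
    - [0.6,[0,0,50],0]
    - [0.6,[0,0,40],0]
    - [0.6,[0,0,0],0]

```text
time_s: 48.68
position: [0.4693, 0.1826, 0.0942]
tcp_rot: [[0.998, -0.063, -0.007], [-0.063, -0.998, -0.001], [-0.007, 0.002, -1.0]]
force: [-0.4, -0.2, 0.4]
opening: 0.4
```

Request:
servo_tool:
  increments:
    - [0.6,[0,0,0],0]

```text
time_s: 48.8
position: [0.4722, 0.1835, 0.0978]
tcp_rot: [[0.998, -0.062, 0.002], [-0.062, -0.998, 0.0], [0.002, -0.0, -1.0]]
force: [0.4, 0.5, 1.0]
opening: 0.398
```

```bash
python3 go.py .4716 .1835 .070 -93.4
```

```text
t 48.8 pos [0.4722 0.1835 0.0978] yang -93.56 open 0.398 F [0.4 0.5 1. ] q [  9.  32. 105.  -0.  42. 102.]
tool shift [-0.6  0.  27.8]  turn -0.2
```

Request:
servo_tool:
  increments:
    - [0.6,[0,0,14],0]
    - [0.6,[0,0,13.5],0]
    - [0.6,[0,0,0],0]
    - [0.8,[0,0,0],0]
    - [1,[0,0,0],0]

```text
time_s: 49.42
position: [0.4709, 0.1841, 0.0699]
tcp_rot: [[0.998, -0.061, 0.001], [-0.061, -0.998, 0.0], [0.001, -0.0, -1.0]]
force: [0.0, 0.3, -0.8]
opening: 0.254
```

Request:
servo_tool:
  increments:
    - [1,[0,0,0],0]
    - [1,[0,0,0],0]
    - [1,[0,0,0],0]

```text
time_s: 49.8
position: [0.4706, 0.1839, 0.0697]
tcp_rot: [[0.998, -0.061, -0.0], [-0.061, -0.998, -0.0], [-0.0, 0.0, -1.0]]
force: [0.7, -0.6, -1.0]
opening: 0.087
```

Request:
servo_tool:
  increments:
    - [1,[0,0,-20],0]
    - [1,[0,0,-40],0]
    - [1,[0,0,-40],0.8]
    - [1,[0,0,0],0]

```text
time_s: 50.3
position: [0.4728, 0.1843, 0.1724]
tcp_rot: [[0.997, -0.075, 0.007], [-0.075, -0.997, 0.001], [0.007, -0.002, -1.0]]
force: [0.3, 0.8, -1.2]
opening: 0.087
```

```bash
python3 go.py .502 .012 .17 -94.4
```

```text
t 50.3 pos [0.4728 0.1843 0.1724] yang -94.29 open 0.087 F [ 0.3  0.8 -1.2] q [  9.  25. 102.  -0.  52. 103.]
tool shift [ 41.9 169.7   2.4]  turn 0.1
```

Request:
servo_tool:
  increments:
    - [1,[10,40,0],0]
    - [1,[12,50,0],0]
    - [1,[12,50,0],0]
    - [1,[8,30,0],0]
    - [1,[0,0,0],0]

```text
time_s: 50.92
position: [0.4996, 0.0093, 0.1683]
tcp_rot: [[0.997, -0.079, -0.002], [-0.079, -0.997, 0.0], [-0.002, -0.0, -1.0]]
force: [0.4, -0.0, -0.5]
opening: 0.087
```

Request:
servo_tool:
  increments:
    - [1,[0,0,10],0]
    - [1,[0,0,20],0]
    - [1,[0,0,20],0]
    - [1,[0,0,0],0]

```text
time_s: 51.42
position: [0.4975, 0.013, 0.1176]
tcp_rot: [[0.997, -0.073, -0.006], [-0.073, -0.997, 0.001], [-0.006, -0.001, -1.0]]
force: [0.5, 0.5, -0.6]
opening: 0.089
```

```bash
python3 go.py .502 .012 .0687 -94.4
```

```text
t 51.42 pos [0.4975 0.013  0.1176] yang -94.19 open 0.089 F [ 0.5  0.5 -0.6] q [-11.  30. 106.   0.  45.  83.]
tool shift [ 4.9  0.7 48.9]  turn 0.2
```

Request:
servo_tool:
  increments:
    - [1,[3.5,1,15],0]
    - [1,[0,0,15],0]
    - [1,[0,0,8],0]
    - [1,[0,0,4],0]
    - [1,[0,0,0],0]

```text
time_s: 52.05
position: [0.5031, 0.01, 0.0774]
tcp_rot: [[0.997, -0.075, -0.0], [-0.075, -0.997, 0.0], [-0.0, -0.0, -1.0]]
force: [-0.2, 0.3, -1.2]
opening: 0.091
```

```bash
python3 go.py .502 .012 .0687 -94.4
```

```text
t 52.05 pos [0.5031 0.01   0.0774] yang -94.3 open 0.091 F [-0.2  0.3 -1.2] q [-12.  34. 106.  -0.  39.  83.]
tool shift [-1.2 -1.9  8.7]  turn 0.1
```

Request:
servo_tool:
  increments:
    - [1,[-1,0,5],0]
    - [1,[0,0,3.5],0]
    - [1,[0,0,0.6],0]
    - [1,[0,0,0],0]

```text
time_s: 52.55
position: [0.5022, 0.0101, 0.0686]
tcp_rot: [[0.997, -0.075, 0.0], [-0.075, -0.997, -0.0], [0.0, 0.0, -1.0]]
force: [-0.6, 0.1, -0.3]
opening: 0.087
```

Request:
servo_tool:
  increments:
    - [0.65,[0,0,0],0]
    - [0.65,[0,0,0],0]
    - [0.65,[0,0,0],0]
    - [0.65,[0,0,-20],0]
    - [0.6,[0,0,-40],0]

```text
time_s: 53.18
position: [0.501, 0.0103, 0.1279]
tcp_rot: [[0.997, -0.075, -0.004], [-0.075, -0.997, 0.001], [-0.004, -0.001, -1.0]]
force: [-0.3, -0.2, 0.7]
opening: 0.377
```

Request:
servo_tool:
  increments:
    - [0.6,[-20,0,-50],0]
    - [0.6,[-40,0,-50],0]
    - [0.6,[-20,0,-30],0]
    - [0.6,[0,0,0],0]
    - [0.6,[0,0,0],0]

```text
time_s: 53.8
position: [0.4237, 0.0159, 0.257]
tcp_rot: [[0.997, -0.075, 0.0], [-0.075, -0.997, -0.0], [0.0, 0.0, -1.0]]
force: [-0.2, -0.7, 0.3]
opening: 0.401
```

```bash
python3 go.py
python3 - <<'E'
from h import *
im,d,W=cloud("wrist");cv2.imwrite("pics/w16.png",im)
blobs(W,im,.073,.092,.38,.72,-.1,.36,"half")
im,d,W=cloud("scene");cv2.imwrite("pics/s16.png",im)
im,d,W2=cloud("side");cv2.imwrite("pics/d16.png",im)
c=np.load("c0.npz")
# bystander check: tops now vs then
for n,x,y,h in [("can",.70,.19,.08),("jar",.79,.085,.085),("sauce",.79,-.01,.17),("candle",.77,-.13,.11),("salt",.385,-.155,.075),("purpT",.32,.36,.109),("purpH",.35,.09,.079)]:
    r=[]
    for A in (c["W1"],W,c["W2"],W2):
        m=(abs(A[...,0]-x)<.06)&(abs(A[...,1]-y)<.06)&(abs(A[...,2]-h)<.008); r.append(A[m][:,:2].mean(0).round(4).tolist() if m.any() else None)
    print(n,r)
E
```

```text
t 53.8 pos [0.4237 0.0159 0.257 ] yang -94.3 open 0.401 F [-0.2 -0.7  0.3] q [-13.  12. 107.   0.  61.  81.]
half px [258.  21.] 349 ctr 571.2 5.2 sz 36.0 6.9 long dir -4.2 zmax 0.0866
half px [261.  96.] 500 ctr 502.6 8.2 sz 59.5 7.1 long dir -4.4 zmax 0.0873
can [[0.7041, 0.1937], [0.7041, 0.1937], [0.6992, 0.1858], [0.6982, 0.1853]]
jar [[0.7933, 0.086], [0.7934, 0.086], [0.7876, 0.0771], [0.7875, 0.0769]]
sauce [[0.7898, -0.0036], [0.7902, -0.0035], [0.7848, -0.0122], [0.7846, -0.0115]]
candle [[0.7769, -0.1294], [0.7765, -0.1296], [0.7705, -0.1396], [0.7709, -0.1393]]
salt [[0.3816, -0.152], [0.3822, -0.1523], [0.3757, -0.163], [0.3752, -0.1627]]
purpT [[0.3142, 0.3701], [0.314, 0.3701], [0.3093, 0.3642], [0.309, 0.3643]]
purpH [[0.3423, 0.0956], [0.3423, 0.0949], [0.3396, 0.089], [0.3396, 0.0899]]
```

View pics/s16.png

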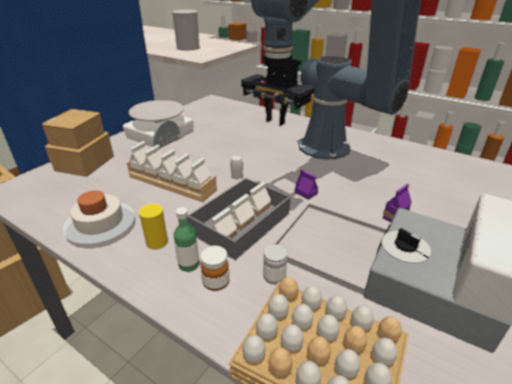

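View pics/d16.png

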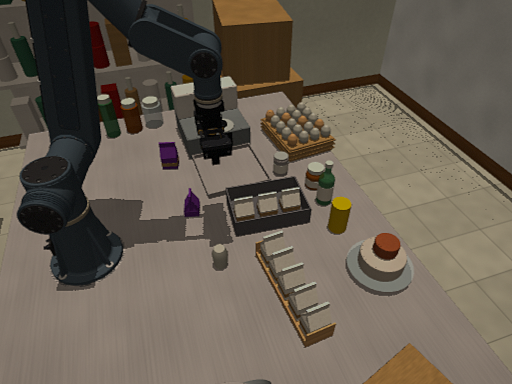

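Run:
```python
import cv2
i=cv2.imread("pics/s16.png");cv2.imwrite("pics/s16c.png",cv2.resize(i[220:270,375:440],(650,500),interpolation=2))
```

```text
(no output)
```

View pics/s16c.png

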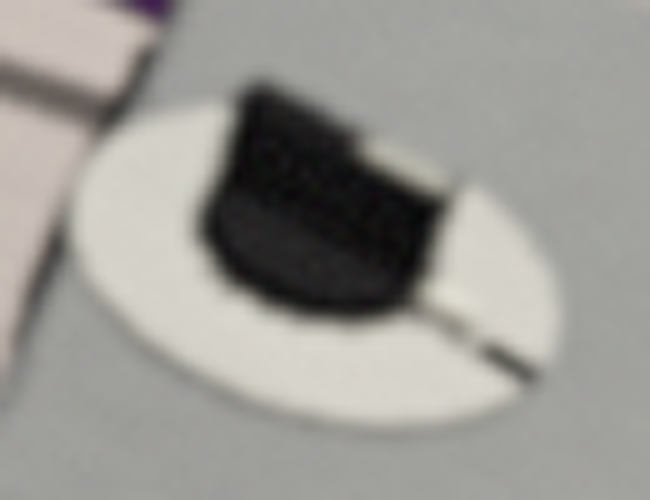

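The pointer lines up with the index mark (crop, about 485,350).

```bash
python3 -c "
from rig import bot
print(bot.hand_in())"
```

```text
the job is handed in; nothing more can be done
None
```

The job is done and handed in, with the arm's clock at about 54 s of the 210 s allowed.

- **Dial:** I turned it about 80° clockwise. The last close crop shows the pointer in line with the index mark, within about 1°.
- **Rack:** I first slid the two outer display cartons out towards the rack's ends, holding them by their seams without lifting them. I then set one full-size carton into each widened gap. The last close rack check showed all five upright in one row. Their tops were at the same height and their seams at 3–5° against the rack's 4.8°. The final scene and side pictures still show this.
- **Tote:** Three half-size cartons were present. One was knocked aside by about 3.5 cm during the run, so I measured it again before picking it up. All three now stand upright in the tote and the tray is empty.
- **Other goods:** The can, jar, sauce bottle, candle, salt pot and both purple look-alikes measure within about 1 mm of where they started.

No check failed. The scene and side cameras disagreed by about 5–10 mm on positions, so I took the close grasp positions from the wrist camera.

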